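# Sort the sanding blocks by feel

## Robot

A 6-joint arm with a two-finger parallel gripper is mounted at the origin on the work surface. World frame = base frame: x ahead of the robot, y to its left, z up, the work surface at z = 0. Lengths are in mm, angles in rad, forces in N, time in s.
With the tool pointing down it reaches from about 350 to 950 mm from the base axis. Payload 17.4 kg.
Tool frame: the origin (TCP) lies midway between the tips of the shut fingers; the grasp point (between the pads) lies 19 mm behind it; x points along the fingers, y is the direction in which the jaws open and shut, and the axes are right-handed (so a half turn about x gives the same grasp; the last joint's range is limited). The gripper opens to 93 mm and grips with 3 to 60 N. Pads are 15 mm wide; open, the fingers measure 128 mm over their backs; the gripper's body (75 mm by 188 mm) begins 65 mm behind the grasp point.
Start: joints at [1.219, 0.116, 1.442, -0, 1.584, -0.038], TCP at [208.364, 642.041, 218.646] pointing down, gripper open.
Joint ranges: [-2.83, 2.83], [-0.83, 2.19], [0.07, 2.5], [-1.14, 4.28], [0.01, 3], [-2.97, 2.97]. Speed limits (rad/s): [1.89, 1.89, 2.22, 3.14, 3.14, 3.14].

## Interface

Orientations are given as a rotation vector (axis times angle).
In Python, from workcell import robot gives the robot as it stands. The module is installed in compiled form; this text tells all that it offers.
- The arm moves only by the tool carry_out, never from a script. Its argument "deltas" is a list of rows, each a list of 5 numbers: the shift along the world's x, y, z in units of 0.4 m (1.0 is 0.4 m), then the turn about the world's z in units of 60 degrees (1.0 is 60 degrees), then the gripper command: -1 is shut, 1 is fully open, values between are in proportion. In form: [[tx, ty, tz, yaw, hand], ...]. A call has 1 to 8 rows; each row is the pose to reach, as a shift and turn from the pose commanded when the call began; what a row does not reach only later rows make up. A row lasts 1/8 s, in which the tool goes at most 62.5 mm and 10.7 degrees, less where a joint would pass 70% of its speed; a pose out of reach is approached as far as the arm can. A call with a number of a shift or a turn outside -1 to 1 is refused whole. A call with a gripper value outside its range is refused whole. The fingers move at their own pace and stop on an object; "squeeze" is the grip in N (left out, the last holds). Time passes only in rows, so rows that repeat a pose let the fingers close. It gives the time, the measured TCP pose, the force and the opening at its end, in the units of the state.
- robot.get_obs(): the state, without advancing time (a new reading comes with each control period).
- robot.camera(name): name is "side" or "top"; returns (picture, depth): 400x640x3 uint8, red, green, blue; 400x640 float32, mm along the optical axis (not along the pixel's ray), 0 where there is no reading.
- robot.get_calibration(name): a dict with "K" (3x3 intrinsics, pixels), "k1" (the pictures are not rectified: a ray, as slopes to the right and down, at radius r is drawn at 1 + k1 r^2 times it, then the intrinsics apply), "eye" and "orientation" of the camera in the world. Camera axes: x right, y down, z forward; pixel columns grow to the right and rows downward; lengths in mm; the calibration is good to about 2 mm. A picture is of the moment at which its call begins. get_calibration takes no time and is no camera call.
- robot.sign_off(): hands the job in, once; it reports no verdict.
Trained networks look in the newest picture that a camera, given by its name, has taken for a name from the list of things; names that differ only in an ending like _2 or _b are one class to them, and where a whole thing is asked for, a point or a joint stands for the part that bears it (a point fixed in the world has none). Each returns a list of dicts, best first, with "score" (0 to 1); they miss things now and then, are a little off and sometimes report something else, mostly with a low value. They report only what shows in the picture. A call takes as long as a camera call. They do not tell look-alikes from the thing itself.
- robot.recognise(query, camera): "at" ([column, row] in pixels, amid what is visible of it).
- robot.pinpoint(query, camera): "at" ([column, row] in pixels: a listed point, or the origin of a listed thing).
The state is a dict: "time_s": time; "joints": joint angles; "joint_vel": joint speeds; "joint_efforts": joint torques, N m; "eef_pos": TCP position; "eef_rot": TCP orientation; "wrist_force": force on the tool from outside, world axes, zero at the start; "moment": the same for the moment, N m; "opening": finger opening in mm.
Only numpy, scipy, OpenCV 4.12 (cv2) and the standard library are available. Lean on these libraries where they do the work, as an engineer would, in place of code of your own. Each camera call takes 0.05 s, during which the arm holds its last target.

## Task

The three hand sanding blocks on the card look alike, but one is coarse, one medium and one fine. Draw each block 5 cm or more along the card to feel how rough it is before you pick it up, and lift it from where it then is, not from its old spot; lay each one flat, grit down, inside its own tray: coarse in the tray with three studs, medium in the one with two, fine in the one with one. Leave everything else on the counter where it is.

Things in the scene. Friction and masses are not known exactly. Their poses are not given: they have to be found in the camera images.
- block_a_mid (a point): centre of one of three like hand sanding blocks, 26 mm above its underside: steel base 100 x 70 x 12 mm, grit beneath; a plywood plate 94 x 66 x 5 mm lies loose on it (it carries this point); through it, mid-block, stands the base's dark wooden grip, 24 mm thick (along the 100 mm side), 46 mm wide, top 52 mm above the underside. x along the 100 mm side, z up. About 0.75 kg.
- block_b_mid (a point): centre of another such block, as block_a_mid. Take a block by its grip above the plate; it may be turned end for end. To feel it, push it slowly along its x with a finger against the grip's side, the grip loose between the fingers: the coarse one then resists with about its weight (roughly 7.7 N), the medium one with a third of it (roughly 2.5 N), the fine one with a tenth (roughly 0.7 N).
- block_c_mid (a point): centre of another such block, as block_a_mid. Names a, b, c say nothing of the grit, which changes each time. Forces vary by a fifth (day's friction, block's mass). The varnished grip rubs on the finger (coefficient 0.45), so lifting or sinking bears on them: a finger sinking a few mm while it pushes feels about 14 N on the coarse, 3 N on the medium, under 1 N on the fine, and the sensor's noise on top.
- feel_board: fixed piece of card on the counter, 130 x 720 mm, 3 mm thick, on which the three blocks lie grit down side by side, end to end along its length (its y, roughly left to right), 90 mm or more between neighbours' ends; origin at the centre of its underside
- tray_fine_in (a point): centre of the inner floor of the fixed white tray for the fine block, told by one stud on its ledge. Its x runs along the tray's long side, y towards the ledge, z up. All trays: inside 114 x 84 mm, floor 4 mm and rim 12 mm above the counter; beyond the long wall away from the robot a ledge 26 mm wide, 10 mm high, with dark studs 16 mm wide. The block goes in lengthwise, 7 mm to spare all round.
- tray_medium_in (a point): centre of the inner floor of the fixed white tray for the medium block, told by two studs on its ledge. Its x runs along the tray's long side, y towards the ledge, z up. Size as the fine tray.
- tray_coarse_in (a point): centre of the inner floor of the fixed white tray for the coarse block, told by three studs on its ledge. Its x runs along the tray's long side, y towards the ledge, z up. Size as the fine tray.
- paste_jar: bystander to be left alone: small jar, 34 mm diameter, 45 mm tall; origin centre of underside
- tape_measure: bystander to be left alone: tape measure, 52 x 30 x 50 mm; origin centre of underside
- pencil: bystander to be left alone: flat carpenter's pencil, 180 x 13 x 7 mm, along its x; origin under the middle of its length
- swatch_deck: bystander to be left alone: small fanned deck of colour chips, 150 x 55 mm, 18 mm tall; origin centre of underside
- putty_knife: bystander to be left alone: putty knife, 200 mm long, handle to its -x; origin underside
- seam_roller: bystander to be left alone: wallpaper seam roller, 165 mm long, 32 mm tall, wooden handle; origin under the butt of its handle, which runs 100 mm along its +x
There are look-alikes about, which are no part of the job. What is shaped like the part that bears block_b_mid but green is not meant.

How it is judged:
By the outcome, as a careful person would: the job done as asked, in the order asked, and still so for the second after the job is handed in, with the robot touching nothing.
It also fails if it takes over 72 s, if anything falls off the work surface, if the arm or the gripper's body presses on something with over 40 N, if the wrist force passes 120 N, or if a joint passes its speed limit or range.

## Working session

There is one attempt and no reset: what is moved stays moved. The work goes in short steps, Python scripts to look and compute and a tool call to move; the robot and the scene stay as the last step left them, time stands still between calls to the robot, and variables do not carry over. Pictures are saved under pics/ and viewed, and the job is handed in when it is done.

Besides the shell and the picture viewer there is one more tool, called after "Call:" as name([rows], argument=value, ...), one row to a line, values as JSON. carry_out: Moves the arm, as the interface text tells. Its arguments: {"type":"object","properties":{"deltas":{"type":"array"},"squeeze":{"type":"number"}},"required":["deltas"]}

```bash
mkdir -p pics
cat > h.py <<'E'
import numpy as np, cv2
from workcell import robot
from scipy.spatial.transform import Rotation as R
def cam(n):
    c=robot.get_calibration(n); return c
def rot(c):
    o=np.array(c["orientation"],float)
    return o if o.shape==(3,3) else R.from_rotvec(o).as_matrix()
def ray(c,uv):
    K=np.array(c["K"]);x=(uv[0]-K[0,2])/K[0,0];y=(uv[1]-K[1,2])/K[1,1]
    rd=np.hypot(x,y);r=rd
    for _ in range(30): r=rd/(1+c["k1"]*r*r)
    s=r/rd if rd>0 else 1
    return np.array([x*s,y*s,1])
def at_z(n,uv,z):
    c=cam(n);d=rot(c)@ray(c,uv);e=np.array(c["eye"]);return e+d*(z-e[2])/d[2]
def at_d(n,uv,dep):
    c=cam(n);return np.array(c["eye"])+rot(c)@(ray(c,uv)*dep)
def proj(n,p):
    c=cam(n);K=np.array(c["K"]);q=rot(c).T@(np.array(p)-np.array(c["eye"]));x,y=q[0]/q[2],q[1]/q[2];f=1+c["k1"]*(x*x+y*y)
    return np.array([K[0,0]*x*f+K[0,2],K[1,1]*y*f+K[1,2]])
E
python3 - <<'E'
from h import *
print(robot.get_obs())
for n in("top","side"):
    print(cam(n)); p,d=robot.camera(n); cv2.imwrite(f"pics/{n}0.png",p[:,:,::-1]); np.savez(f"{n}0.npz",p=p,d=d)
for q in["block_a_mid","tray_fine_in","tray_medium_in","tray_coarse_in","feel_board"]:
    for r in robot.pinpoint(q,"top"): print(q,r, at_z("top",r["at"],29 if "block" in q else 4).round(1))
E
```

```text
{'time_s': 0.0, 'joints': array([ 1.21919141e+00,  1.16485562e-01,  1.44226100e+00,  8.84111484e-06,
        1.58401888e+00, -3.77990025e-02]), 'joint_vel': array([-1.46222995e-03, -6.08167085e-04,  6.83726103e-06,  1.07817509e-03,
       -1.11076300e-03,  2.49351948e-03]), 'joint_efforts': array([ 5.34847495e-04, -7.21280909e+01, -6.22597289e+01,  7.78815011e-02,
        2.39225978e-02, -9.78222261e-05]), 'eef_pos': array([208.292785  , 641.83843451, 217.90812242]), 'eef_rot': array([ 0.2453822 ,  1.5569652 , -0.24719306]), 'wrist_force': array([-0.59023769,  0.27244333,  0.67007479]), 'moment': array([ 0.0204699 , -0.01011606, -0.01200965]), 'opening': 93.01937734587833}
{'K': array([[473.02820913,   0.        , 312.0192206 ],
       [  0.        , 473.02820913, 193.7780483 ],
       [  0.        ,   0.        ,   1.        ]]), 'k1': -0.12370658111615727, 'eye': array([ 235.39498836,  101.57439418, 1549.78176211]), 'orientation': array([-2.16516493,  2.12113094, -0.21055073])}
{'K': array([[446.33855547,   0.        , 311.06715993],
       [  0.        , 446.33855547, 201.53125686],
       [  0.        ,   0.        ,   1.        ]]), 'k1': 0.01391894007761093, 'eye': array([ 199.08021163, -930.65272996, 1051.26822302]), 'orientation': array([-2.32597068,  0.32024075, -0.13243214])}
block_a_mid {'at': [329.5, 209.8], 'score': 0.66} [447.    8.2  29. ]
tray_fine_in {'at': [330.3, 152.4], 'score': 0.88} [646.    6.3   4. ]
tray_coarse_in {'at': [257.4, 151.9], 'score': 0.56} [641.7 252.    4. ]
tray_coarse_in {'at': [328.9, 213.1], 'score': 0.22} [439.5   8.5   4. ]
feel_board {'at': [328.4, 211.7], 'score': 0.61} [444.1  10.3   4. ]
```

View pics/top0.png

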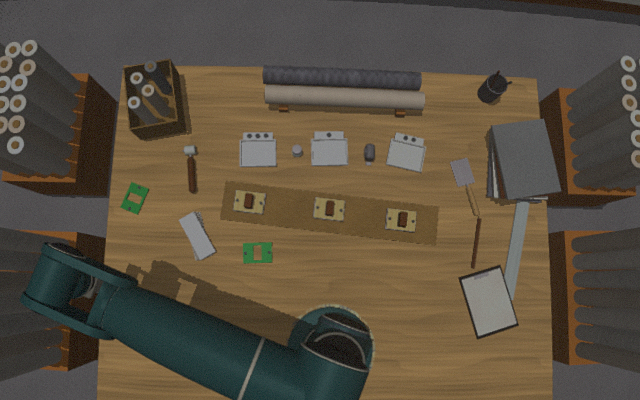

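View pics/side0.png

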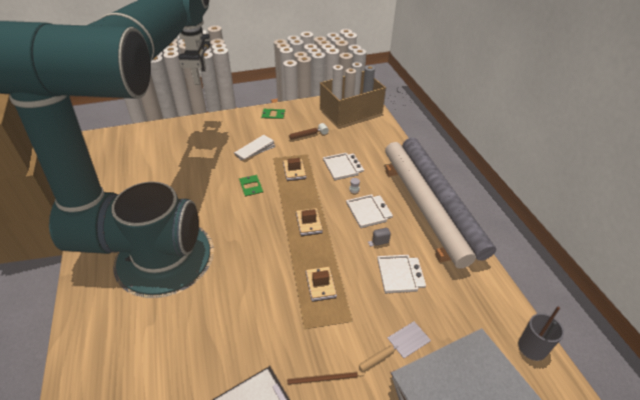

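Run:
```python
from h import *
p=np.load("top0.npz")["p"]
c=p[120:250,220:445][:,:,::-1]
cv2.imwrite("pics/crop0.png",cv2.resize(c,None,fx=3.5,fy=3.5,interpolation=cv2.INTER_CUBIC))
hsv=cv2.cvtColor(p,cv2.COLOR_RGB2HSV)
for uv in [(249,203),(240,203),(329,209),(320,209),(401,220),(257,152),(330,150),(280,205),(229,187),(437,243)]: print(uv,p[uv[1],uv[0]],hsv[uv[1],uv[0]])
for q in["block_a_mid","tray_fine_in","tray_medium_in","tray_coarse_in","feel_board"]:
    for f in (robot.recognise,): print(q,f(q,"top"))
    print(q,robot.pinpoint(q,"top"))
```

```text
(249, 203) [82 52 35] [ 11 146  82]
(240, 203) [143 127  88] [ 21  98 143]
(329, 209) [83 55 39] [ 11 135  83]
(320, 209) [140 127  80] [ 24 109 140]
(401, 220) [71 42 24] [ 11 169  71]
(257, 152) [138 139 139] [ 90   2 139]
(330, 150) [138 139 143] [114   9 143]
(280, 205) [104  84  52] [ 18 127 104]
(229, 187) [99 78 45] [ 18 139  99]
(437, 243) [115  91  59] [ 17 124 115]
block_a_mid []
block_a_mid [{'at': [329.5, 209.8], 'score': 0.66}]
tray_fine_in [{'at': [330.2, 148.2], 'score': 0.92}]
tray_fine_in [{'at': [330.3, 152.4], 'score': 0.88}]
tray_medium_in [{'at': [402.3, 152.6], 'score': 0.77}]
tray_medium_in []
tray_coarse_in [{'at': [476.9, 244.4], 'score': 0.7}, {'at': [258.2, 152.1], 'score': 0.65}]
tray_coarse_in [{'at': [257.4, 151.9], 'score': 0.56}, {'at': [328.9, 213.1], 'score': 0.22}]
feel_board [{'at': [327.5, 218.2], 'score': 0.94}]
feel_board [{'at': [328.4, 211.7], 'score': 0.61}]
```

View pics/crop0.png

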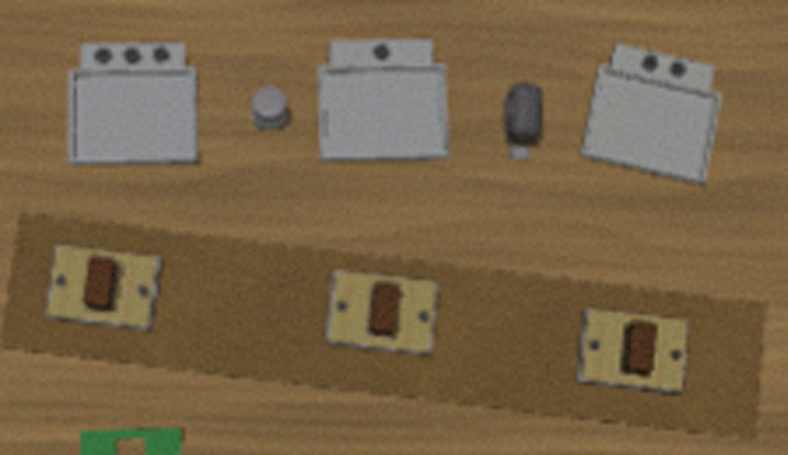

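The crop shows the trays at (257,152) with three studs, (330,150) with one and (405,153) with two. The three plywood-coloured blocks are on the card at (249,203), (329,209) and (401,220). The green look-alikes at (135,198) and (258,253) are off the card and are not meant. Next I'll measure exactly.

```bash
cat >> h.py <<'E'
def seg(n,p,box,f,z,close=5):
    x0,y0,x1,y1=box
    s=cv2.resize(p[y0:y1,x0:x1],None,fx=6,fy=6,interpolation=cv2.INTER_CUBIC)
    hsv=cv2.cvtColor(s,cv2.COLOR_RGB2HSV).astype(int)
    m=f(hsv).astype(np.uint8)
    m=cv2.morphologyEx(m,cv2.MORPH_OPEN,np.ones((5,5)))
    cs,_=cv2.findContours(m,cv2.RETR_EXTERNAL,cv2.CHAIN_APPROX_NONE)
    cc=max(cs,key=cv2.contourArea)[:,0,:]
    pts=np.array([at_z(n,(a/6+x0+.5/6-.5,b/6+y0+.5/6-.5),z)[:2] for a,b in cc],np.float32)
    (c,wh,ang)=cv2.minAreaRect(pts)
    if wh[0]<wh[1]: wh=wh[::-1];ang+=90
    ang=(ang+90)%180-90
    return np.round(c,1),np.round(wh,1),round(ang,1)
plate=lambda h:(h[...,2]>118)&(h[...,1]>70)&(h[...,0]>18)
grip=lambda h:(h[...,0]<16)&(h[...,2]<100)
white=lambda h:(h[...,1]<40)&(h[...,2]>100)
E
python3 - <<'E'
from h import *
p=np.load("top0.npz")["p"];d=np.load("top0.npz")["d"]
for nm,b in dict(L=(230,185,270,220),M=(308,192,350,226),R=(380,202,422,238)).items():
    print(nm,seg("top",p,b,plate,20),"grip",seg("top",p,b,grip,53))
for nm,b in dict(C=(237,139,280,170),F=(306,138,350,170),M=(382,141,430,175)).items():
    print(nm,seg("top",p,b,white,12))
for uv in [(249,203),(329,209),(401,220),(240,203),(257,155),(330,153),(405,155)]: print(uv,at_d("top",uv,np.median(d[uv[1]-1:uv[1]+2,uv[0]-1:uv[0]+2])).round(1))
# side
ps=np.load("side0.npz")["p"]
for q in["block_a_mid","tray_fine_in","tray_medium_in","tray_coarse_in","feel_board"]:
    for r in robot.pinpoint(q,"side"): print(q,r, at_z("side",r["at"],29 if "block" in q else 4).round(1))
for nm,b in dict(L=(280,150,312,184),M=(295,203,325,238),R=(303,263,340,302)).items():
    try: print(nm,seg("side",ps,b,plate,20))
    except Exception as e: print(e)
E
```

```text
L (array([471.3, 272.7]), array([95.2, 67.1]), 84.5) grip (array([467.9, 269.6]), array([46.2, 26.5]), -6.0)
M (array([453.4,   9.7]), array([94.2, 67.4]), 83.9) grip (array([449.8,  10.5]), array([47.2, 24. ]), -2.8)Traceback (most recent call last):
  File "<stdin>", line 4, in <module>
  File "h.py", line 30, in seg
    pts=np.array([at_z(n,(a/6+x0+.5/6-.5,b/6+y0+.5/6-.5),z)[:2] for a,b in cc],np.float32)
                  ~~~~^^^^^^^^^^^^^^^^^^^^^^^^^^^^^^^^^^^^^
  File "h.py", line 16, in at_z
    c=cam(n);d=rot(c)@ray(c,uv);e=np.array(c["eye"]);return e+d*(z-e[2])/d[2]
  File "h.py", line 5, in cam
    c=robot.get_calibration(n); return c
ValueError: time passes only in moves, steps and waits
```

```bash
sed -i 's/^def cam(n):/C={}\ndef cam(n):\n    if n not in C: C[n]=robot.get_calibration(n)\n    return C[n]/' h.py
python3 - <<'E'
from h import *
p=np.load("top0.npz")["p"];d=np.load("top0.npz")["d"]
for nm,b in dict(L=(230,185,270,220),M=(308,192,350,226),R=(380,202,422,238)).items():
    print(nm,seg("top",p,b,plate,20),"grip",seg("top",p,b,grip,53))
for nm,b in dict(C=(237,139,280,170),F=(306,138,350,170),M=(382,141,430,175)).items():
    print(nm,seg("top",p,b,white,12))
for uv in [(249,203),(329,209),(401,220),(240,203),(257,155),(330,153),(405,155)]: print(uv,at_d("top",uv,np.median(d[uv[1]-1:uv[1]+2,uv[0]-1:uv[0]+2])).round(1))
# side
ps=np.load("side0.npz")["p"]
for q in["block_a_mid","tray_fine_in","tray_medium_in","tray_coarse_in","feel_board"]:
    for r in robot.pinpoint(q,"side"): print(q,r, at_z("side",r["at"],29 if "block" in q else 4).round(1))
for nm,b in dict(L=(280,150,312,184),M=(295,203,325,238),R=(303,263,340,302)).items():
    try: print(nm,seg("side",ps,b,plate,20))
    except Exception as e: print(e)
print(robot.get_obs()["time_s"])
E
```

```text
L (array([471.3, 272.7]), array([95.2, 67.1]), 84.5) grip (array([467.9, 269.6]), array([46.2, 26.5]), -6.0)
M (array([453.4,   9.7]), array([94.2, 67.4]), 83.9) grip (array([449.8,  10.5]), array([47.2, 24. ]), -2.8)
R (array([ 421.9, -228.1]), array([94.8, 67.5]), 84.3) grip (array([ 419.3, -226.8]), array([48.3, 27.9]), -13.7)
C (array([638.9, 251. ]), array([122.2,  96.5]), -87.5)
F (array([648.3,  11.1]), array([122.6,  95.3]), -87.9)
M (array([ 650.4, -251.1]), array([123.7, 110.7]), 78.3)
(249, 203) [459.6 267.3  55.2]
(329, 209) [445.9  11.5  55.5]
(401, 220) [ 415.4 -220.8   53.6]
(240, 203) [464.3 300.8  18.9]
(257, 155) [631.  252.9   3.7]
(330, 153) [644.2   7.2   2.7]
(405, 155) [ 643.9 -248.5    4.2]
block_a_mid {'at': [308.1, 218.3], 'score': 0.49} [450.1   8.   29. ]
block_a_mid {'at': [293.9, 165.0], 'score': 0.28} [470.9 275.4  29. ]
tray_fine_in {'at': [367.5, 211.4], 'score': 0.81} [652.2   8.2   4. ]
tray_medium_in {'at': [394.1, 271.5], 'score': 0.76} [ 639.4 -240.9    4. ]
tray_coarse_in {'at': [337.4, 166.1], 'score': 0.81} [629.  255.6   4. ]
feel_board {'at': [304.2, 221.6], 'score': 0.75} [440.3  20.3   4. ]
L (array([442.3, 240.9]), array([5.4, 5.3]), 76.4)
M (array([430.7, -21.3]), array([20.4,  9.9]), -10.6)
R (array([ 399.7, -260.3]), array([24.4, 12.4]), -7.3)
1.1
```

```bash
cat > fit.py <<'E'
from h import *
from scipy.optimize import minimize
S=6
def mask(p,box,f):
    x0,y0,x1,y1=box
    s=cv2.resize(p[y0:y1,x0:x1],None,fx=S,fy=S,interpolation=cv2.INTER_CUBIC)
    h=cv2.cvtColor(s,cv2.COLOR_RGB2HSV).astype(int); m=f(h).astype(np.uint8)
    m=cv2.morphologyEx(m,cv2.MORPH_CLOSE,np.ones((19,19))); m=cv2.morphologyEx(m,cv2.MORPH_OPEN,np.ones((9,9)))
    n,l,st,_=cv2.connectedComponentsWithStats(m); k=1+np.argmax(st[1:,4]); return (l==k).astype(np.uint8)
def boxpts(x0,x1,y0,y1,z0,z1): return np.array([[x,y,z] for x in(x0,x1) for y in(y0,y1) for z in(z0,z1)],float)
def render(n,parts,q,box):
    x0,y0,x1,y1=box; m=np.zeros(((y1-y0)*S,(x1-x0)*S),np.uint8); c,s=np.cos(q[2]),np.sin(q[2])
    for P in parts:
        W=np.c_[q[0]+c*P[:,0]-s*P[:,1],q[1]+s*P[:,0]+c*P[:,1],P[:,2]]
        uv=np.array([(proj(n,w)-[x0,y0]+.5)*S-.5 for w in W],np.float32)
        cv2.fillConvexPoly(m,np.round(cv2.convexHull(uv)*16).astype(np.int32),1,shift=4)
    return m
def fit(n,p,box,f,parts,q0):
    m=mask(p,box,f)
    cost=lambda v:1-(lambda r:(r&m).sum()/(r|m).sum())(render(n,parts,[v[0]*1000,v[1]*1000,v[2]],box))
    v0=np.array([q0[0]/1000,q0[1]/1000,q0[2]])
    best=None
    for sc in(.01,.005):
        r=minimize(cost,v0,method="Nelder-Mead",options=dict(initial_simplex=[v0,v0+[sc,0,0],v0+[0,sc,0],v0+[0,0,sc*8]],xatol=1e-4,fatol=1e-4)); v0=r.x
    return np.array([v0[0]*1000,v0[1]*1000,np.degrees(v0[2])]).round(1),round(1-r.fun,3)
def tray(w): 
    # x along long side, y toward ledge
    return [boxpts(-57-w,57+w,-42-w,42+w,0,12),boxpts(-50,50,42+w,68+w,0,10)]
block=[boxpts(-47,47,-33,33,3+12,3+17)]
base=[boxpts(-50,50,-35,35,3,15)]
E
python3 - <<'E'
from fit import *
pt=np.load("top0.npz")["p"];ps=np.load("side0.npz")["p"]
T=dict(C=((230,125,287,175),(318,145,372,187),(640,252)),F=((300,124,357,172),(340,188,399,234),(647,8)),M=((376,126,436,178),(370,245,434,300),(642,-245)))
wl=lambda h:(h[...,1]<45)&(h[...,2]>95)
for k,(bt,bs,q) in T.items():
    q0=[*q,-np.pi/2]
    for w in (3,5): print(k,w,fit("top",pt,bt,wl,tray(w),q0),fit("side",ps,bs,wl,tray(w),q0))
    for n,p,b in(("t",pt,bt),("s",ps,bs)):
        cv2.imwrite(f"pics/m{k}{n}.png",mask(p,b,wl)*255)
for n,ks in (("s",ps),):
    c=ks[140:310,260:440][:,:,::-1]; cv2.imwrite("pics/cropS.png",cv2.resize(c,None,fx=3.4,fy=3.4,interpolation=cv2.INTER_CUBIC))
E
```

```text
C 3 (array([639.1, 251.2, -87.3]), np.float64(0.985)) (array([638.5, 254.4, -89.4]), np.float64(0.838))
C 5 (array([639.7, 251.3, -87.5]), np.float64(0.949)) (array([638.9, 251.8, -89.5]), np.float64(0.799))
F 3 (array([648.4,  11. , -87.5]), np.float64(0.982)) (array([648.1,  13.8, -87.9]), np.float64(0.944))
F 5 (array([649.6,  10.7, -87.6]), np.float64(0.95)) (array([648.5,  15. , -89.9]), np.float64(0.892))
M 3 (array([ 643.4, -250.1, -101.9]), np.float64(0.981)) (array([ 644.2, -247.8, -102. ]), np.float64(0.96))
M 5 (array([ 644. , -249.9, -102.9]), np.float64(0.937)) (array([ 644.8, -246.3, -102.9]), np.float64(0.908))
```

View pics/cropS.png

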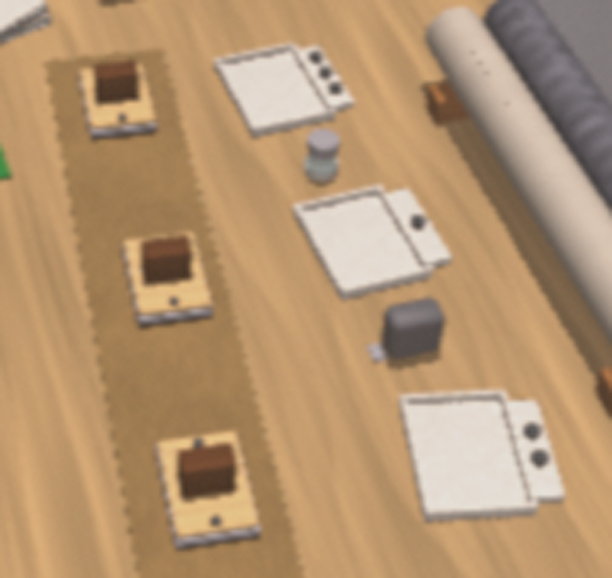

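```bash
cat > st.py <<'E'
from h import *
def go(t=None,yaw=None,show=True):
    o=robot.get_obs();M=R.from_rotvec(o["eef_rot"]).as_matrix();j=np.degrees(np.arctan2(M[1,1],M[0,1]))
    print("t",round(o["time_s"],2),"pos",o["eef_pos"].round(1),"jaw deg",round(j,1),"F",o["wrist_force"].round(2),"open",round(o["opening"],1),"j6",round(o["joints"][5],2),"tilt x",M[:,0].round(3))
    if t is not None:
        d=(np.array(t)-o["eef_pos"])/400; y=((yaw-j+90)%180-90)/60
        print("delta",d.round(4),"yaw",round(y,4),"steps",np.linalg.norm(d)*400/62.5,abs(y)*60/10.7)
E
python3 - <<'E'
from st import *
go((471.3,272.7,110),84.3)
go((471.3,272.7,27),84.3)
E
```

```text
t 1.1 pos [208.4 642.  218.6] jaw deg 72.0 F [ 0.25 -0.4   0.53] open 93.2 j6 -0.04 tilt x [-0. -0. -1.]
delta [ 0.6573 -0.9233 -0.2716] yaw 0.2047 steps 7.459278941211593 1.1476255433025808
t 1.1 pos [208.4 642.  218.6] jaw deg 72.0 F [ 0.25 -0.4   0.53] open 93.2 j6 -0.04 tilt x [-0. -0. -1.]
delta [ 0.6573 -0.9233 -0.4791] yaw 0.2047 steps 7.875373683150463 1.1476255433025808
```

Call:
carry_out([
  [0.33, -0.46, -0.05, 0.1, 0.3],
  [0.657, -0.923, -0.247, 0.205, 0.3],
  [0.657, -0.923, -0.247, 0.205, 0.3],
  [0.657, -0.923, -0.247, 0.205, 0.3],
  [0.657, -0.923, -0.247, 0.205, 0.3],
  [0.657, -0.923, -0.247, 0.205, 0.3],
  [0.657, -0.923, -0.247, 0.205, 0.3],
  [0.657, -0.923, -0.247, 0.205, 0.3],
], squeeze=30)

```text
time_s: 2.1
eef_pos: [472.3, 270.3, 119.1]
eef_rot: [0.079, 1.57, -0.08]
wrist_force: [-0.4, 0.7, -0.7]
opening: 60.1
```

Call:
carry_out([
  [0, 0, 0, 0, 0.3],
  [0, 0, 0, 0, 0.3],
  [0, 0, 0, 0, 0.3],
])

```text
time_s: 2.48
eef_pos: [470.8, 273.8, 120.2]
eef_rot: [0.077, 1.569, -0.077]
wrist_force: [0.1, 0.1, 0.3]
opening: 60.6
```

Run:
```python
from st import *
go((471.3,272.7,27),84.3)
p,d=robot.camera("side"); c=p[80:240,200:400][:,:,::-1]; cv2.imwrite("pics/s1.png",cv2.resize(c,None,fx=3.5,fy=3.5,interpolation=cv2.INTER_CUBIC))
```

```text
t 2.48 pos [470.8 273.8 120.2] jaw deg 84.4 F [0.09 0.08 0.33] open 60.6 j6 -0.99 tilt x [ 0.  0. -1.]
delta [ 0.0014 -0.0027 -0.233 ] yaw -0.0016 steps 1.4914724832193904 0.008812276782974852
```

View pics/s1.png

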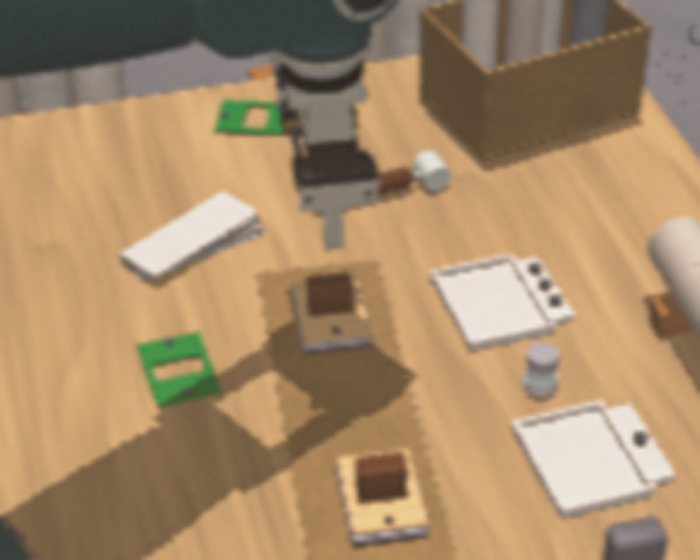

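Seen from the side, the jaws hang above the left block's grip, so I can descend around it.

Call:
carry_out([
  [0, -0.002, -0.1, 0, 0.3],
  [0, -0.002, -0.18, 0, 0.3],
  [0, -0.002, -0.23, 0, 0.3],
  [0, -0.002, -0.23, 0, 0.3],
  [0, -0.002, -0.23, 0, 0.3],
])

```text
time_s: 3.15
eef_pos: [471.7, 272.5, 29.2]
eef_rot: [0.078, 1.568, -0.077]
wrist_force: [-0.7, -0.1, 0.2]
opening: 60.2
```

Run:
```python
from st import *
go()
```

```text
t 3.15 pos [471.7 272.5  29.2] jaw deg 84.3 F [-0.69 -0.06  0.19] open 60.2 j6 -0.99 tilt x [ 0.001  0.001 -1.   ]
```

Call:
carry_out([
  [-0.0015, -0.015, 0, 0, 0.3],
  [-0.003, -0.03, 0, 0, 0.3],
  [-0.004, -0.04, 0, 0, 0.3],
  [-0.005, -0.05, 0, 0, 0.3],
  [-0.006, -0.06, 0, 0, 0.3],
  [-0.007, -0.07, 0, 0, 0.3],
  [-0.008, -0.08, 0, 0, 0.3],
  [-0.009, -0.09, 0, 0, 0.3],
])

```text
time_s: 4.15
eef_pos: [467.7, 236.3, 28.1]
eef_rot: [0.079, 1.569, -0.077]
wrist_force: [-0.1, 4.9, 0.5]
opening: 60.6
```

Call:
carry_out([
  [-0.001, -0.01, 0, 0, 0.3],
  [-0.002, -0.02, 0, 0, 0.3],
  [-0.003, -0.03, 0, 0, 0.3],
])

```text
time_s: 4.53
eef_pos: [466.5, 224.3, 28.1]
eef_rot: [0.079, 1.569, -0.077]
wrist_force: [0.6, 5.8, 0.0]
opening: 60.7
```

Call:
carry_out([
  [-0.001, -0.01, 0, 0, 0.3],
  [-0.002, -0.02, 0, 0, 0.3],
  [-0.003, -0.03, 0, 0, 0.3],
])

```text
time_s: 4.9
eef_pos: [465.3, 212.3, 28.1]
eef_rot: [0.079, 1.569, -0.077]
wrist_force: [1.0, 5.2, 0.5]
opening: 60.6
```

Call:
carry_out([
  [-0.001, -0.01, 0, 0, 0.3],
  [-0.002, -0.02, 0, 0, 0.3],
  [-0.003, -0.03, 0, 0, 0.3],
])

```text
time_s: 5.28
eef_pos: [464.1, 200.3, 28.1]
eef_rot: [0.079, 1.569, -0.077]
wrist_force: [-0.1, 5.5, 0.2]
opening: 60.7
```

Call:
carry_out([
  [-0.001, -0.01, 0, 0, 0.3],
  [-0.002, -0.02, 0, 0, 0.3],
])

```text
time_s: 5.52
eef_pos: [463.3, 192.3, 28.1]
eef_rot: [0.079, 1.569, -0.077]
wrist_force: [0.9, 5.4, 0.5]
opening: 61.0
```

Run:
```python
from st import *
go()
p,d=robot.camera("side"); c=p[80:240,200:400][:,:,::-1]; cv2.imwrite("pics/s2.png",cv2.resize(c,None,fx=3.5,fy=3.5,interpolation=cv2.INTER_CUBIC))
```

```text
t 5.53 pos [463.3 192.3  28.1] jaw deg 84.3 F [0.92 5.44 0.48] open 61.0 j6 -1.13 tilt x [ 0.     0.001 -1.   ]
```

View pics/s2.png

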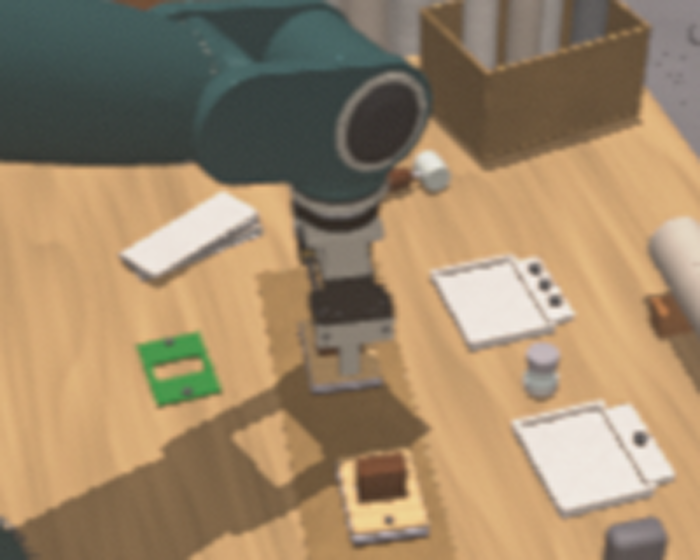

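Call:
carry_out([
  [0.004, 0.042, 0, 0, 0.3],
  [0.004, 0.042, 0, 0, 0.3],
  [0.004, 0.042, 0.13, 0, 0.3],
  [-0.005, -0.11, 0.15, 0, 0.3],
  [-0.015, -0.25, 0.15, 0, 0.3],
  [-0.022, -0.38, 0.15, 0, 0.3],
  [-0.025, -0.456, 0.15, 0, 0.3],
  [-0.025, -0.456, 0.15, 0, 0.3],
])

```text
time_s: 6.58
eef_pos: [453.1, 8.2, 87.8]
eef_rot: [0.079, 1.569, -0.08]
wrist_force: [-0.6, 0.5, 0.3]
opening: 60.2
```

Run:
```python
from fit import *
from st import *
go((453.4,9.7,28),84.2)
p,d=robot.camera("top");cv2.imwrite("pics/t3.png",p[:,:,::-1])
p2,d=robot.camera("side");cv2.imwrite("pics/s3.png",p2[:,:,::-1])
print(seg("top",p,(240,185,300,225),plate,20))
```

```text
t 6.58 pos [453.1   8.2  87.8] jaw deg 84.2 F [-0.58  0.51  0.26] open 60.2 j6 -1.51 tilt x [-0. -0. -1.]
delta [ 0.0009  0.0037 -0.1496] yaw 0.0003 steps 0.9576531557964454 0.0017747832530114157
(array([465. , 210.9]), array([95.3, 67.1]), 84.2)
```

View pics/t3.png

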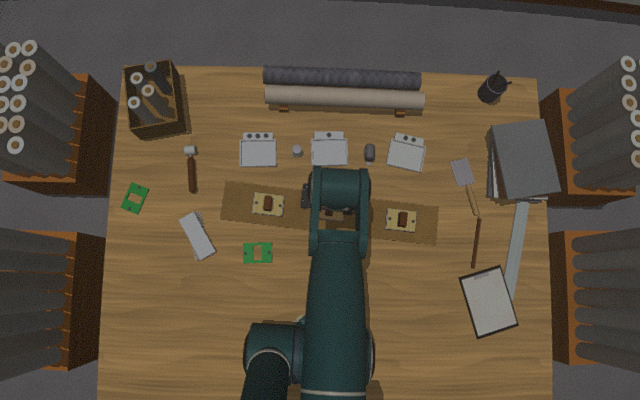

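View pics/s3.png

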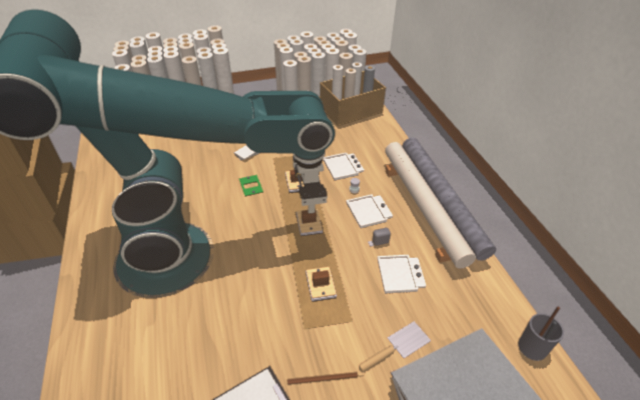

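The left block moved 62 mm and is now at pixel (268,204). The gripper is over the middle block. I'll descend and push it towards +y, which keeps 39 mm between it and the left block.

Call:
carry_out([
  [0, 0.003, -0.08, 0, 0.3],
  [0, 0.003, -0.15, 0, 0.3],
  [0, 0.003, -0.15, 0, 0.3],
  [0.0015, 0.018, -0.15, 0, 0.3],
  [0.003, 0.033, -0.15, 0, 0.3],
  [0.004, 0.043, -0.15, 0, 0.3],
  [0.005, 0.053, -0.15, 0, 0.3],
  [0.006, 0.063, -0.15, 0, 0.3],
])

```text
time_s: 7.68
eef_pos: [455.8, 34.9, 28.2]
eef_rot: [0.078, 1.569, -0.078]
wrist_force: [-0.5, -3.7, 3.0]
opening: 60.7
```

Call:
carry_out([
  [0.001, 0.01, 0, 0, 0.3],
  [0.002, 0.02, 0, 0, 0.3],
  [0.003, 0.03, 0, 0, 0.3],
])

```text
time_s: 8.05
eef_pos: [456.8, 47.0, 27.8]
eef_rot: [0.078, 1.569, -0.078]
wrist_force: [-1.3, -3.8, 3.2]
opening: 60.7
```

Call:
carry_out([
  [0.001, 0.01, 0, 0, 0.3],
  [0.002, 0.02, 0, 0, 0.3],
  [0.003, 0.03, 0, 0, 0.3],
])

```text
time_s: 8.43
eef_pos: [458.0, 59.1, 27.8]
eef_rot: [0.078, 1.569, -0.078]
wrist_force: [-1.1, -4.3, 2.8]
opening: 60.9
```

Call:
carry_out([
  [0.001, 0.01, 0, 0, 0.3],
  [0.002, 0.02, 0, 0, 0.3],
  [0.003, 0.03, 0, 0, 0.3],
])

```text
time_s: 8.8
eef_pos: [459.2, 71.1, 27.8]
eef_rot: [0.078, 1.569, -0.078]
wrist_force: [0.7, -4.3, 2.4]
opening: 60.5
```

Call:
carry_out([
  [0.001, 0.01, 0, 0, 0.3],
  [0.002, 0.02, 0, 0, 0.3],
  [0.003, 0.03, 0, 0, 0.3],
])

```text
time_s: 9.18
eef_pos: [460.4, 83.1, 27.9]
eef_rot: [0.078, 1.569, -0.078]
wrist_force: [-0.2, -4.6, 2.5]
opening: 60.3
```

Call:
carry_out([
  [0.001, 0.01, 0, 0, 0.3],
  [0.002, 0.02, 0, 0, 0.3],
])

```text
time_s: 9.43
eef_pos: [461.2, 91.1, 27.9]
eef_rot: [0.078, 1.569, -0.078]
wrist_force: [-0.3, -4.3, 2.0]
opening: 60.6
```

Run:
```python
from st import *
go((421.9,-228.1,88),84.2)
```

```text
t 9.43 pos [461.2  91.1  27.9] jaw deg 84.3 F [-0.31 -4.29  1.98] open 60.6 j6 -1.33 tilt x [ 0. -0. -1.]
delta [-0.0982 -0.7981  0.1504] yaw -0.0021 steps 5.235300438927184 0.01156757315007599
```

Call:
carry_out([
  [-0.004, -0.042, 0, 0, 0.3],
  [-0.004, -0.042, 0, 0, 0.3],
  [-0.004, -0.042, 0.13, 0, 0.3],
  [-0.02, -0.18, 0.15, 0, 0.3],
  [-0.04, -0.33, 0.15, 0, 0.3],
  [-0.058, -0.48, 0.15, 0, 0.3],
  [-0.08, -0.63, 0.15, 0, 0.3],
  [-0.098, -0.775, 0.15, 0, 0.3],
])

```text
time_s: 10.42
eef_pos: [421.2, -221.3, 88.1]
eef_rot: [0.079, 1.568, -0.078]
wrist_force: [1.3, -0.2, 0.1]
opening: 60.6
```

Call:
carry_out([
  [0, -0.023, 0, 0, 0.3],
  [0, -0.023, 0, 0, 0.3],
  [0, -0.023, 0, 0, 0.3],
])

```text
time_s: 10.8
eef_pos: [422.2, -227.2, 87.8]
eef_rot: [0.077, 1.569, -0.077]
wrist_force: [0.3, 0.7, -0.2]
opening: 60.4
```

Run:
```python
from fit import *
from st import *
go((421.9,-228.1,29),84.2)
p,d=robot.camera("top");cv2.imwrite("pics/t4.png",p[:,:,::-1])
p2,d=robot.camera("side");cv2.imwrite("pics/s4.png",p2[160:330,230:410,::-1].repeat(3,0).repeat(3,1))
print(seg("top",p,(250,185,285,225),plate,20),seg("top",p,(288,190,330,225),plate,20))
```

```text
t 10.8 pos [ 422.2 -227.2   87.8] jaw deg 84.4 F [ 0.33  0.71 -0.17] open 60.4 j6 -2.02 tilt x [ 0.  0. -1.]
delta [-0.0007 -0.0021 -0.1469] yaw -0.003 steps 0.94020766217376 0.01675994414896518
(array([465.1, 210.8]), array([95.4, 67.2]), 83.9) (array([459.1,  73.7]), array([96. , 67.2]), 84.3)
```

View pics/s4.png

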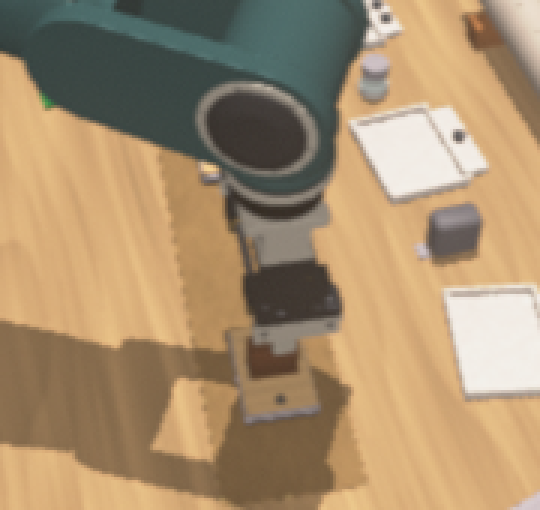

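The middle block moved 64 mm. The gripper is over the right block, so I'll go down, settle, and push towards +y.

Call:
carry_out([
  [0, -0.002, -0.08, 0, 0.3],
  [0, -0.002, -0.15, 0, 0.3],
  [0, -0.002, -0.15, 0, 0.3],
  [0, -0.002, -0.15, 0, 0.3],
  [0, -0.002, -0.15, 0, 0.3],
  [0.0015, 0.013, -0.15, 0, 0.3],
  [0.003, 0.028, -0.15, 0, 0.3],
  [0.004, 0.038, -0.15, 0, 0.3],
])

```text
time_s: 11.9
eef_pos: [423.6, -212.7, 28.0]
eef_rot: [0.078, 1.569, -0.078]
wrist_force: [0.4, -0.5, -0.7]
opening: 60.4
```

Call:
carry_out([
  [0.001, 0.01, 0, 0, 0.3],
  [0.002, 0.02, 0, 0, 0.3],
  [0.003, 0.03, 0, 0, 0.3],
])

```text
time_s: 12.28
eef_pos: [424.8, -201.0, 27.9]
eef_rot: [0.078, 1.569, -0.078]
wrist_force: [-0.4, -1.9, 0.2]
opening: 60.7
```

Call:
carry_out([
  [0.001, 0.01, 0, 0, 0.3],
  [0.002, 0.02, 0, 0, 0.3],
  [0.003, 0.03, 0, 0, 0.3],
])

```text
time_s: 12.65
eef_pos: [426.0, -188.9, 27.9]
eef_rot: [0.078, 1.569, -0.078]
wrist_force: [-0.0, -3.1, 0.5]
opening: 60.4
```

Call:
carry_out([
  [0.001, 0.01, 0, 0, 0.3],
  [0.002, 0.02, 0, 0, 0.3],
  [0.003, 0.03, 0, 0, 0.3],
])

```text
time_s: 13.02
eef_pos: [427.2, -176.9, 27.9]
eef_rot: [0.078, 1.569, -0.078]
wrist_force: [-0.5, -2.7, 1.6]
opening: 60.2
```

Call:
carry_out([
  [0.001, 0.01, 0, 0, 0.3],
  [0.002, 0.02, 0, 0, 0.3],
  [0.003, 0.03, 0, 0, 0.3],
])

```text
time_s: 13.4
eef_pos: [428.4, -164.9, 27.9]
eef_rot: [0.078, 1.569, -0.078]
wrist_force: [-0.3, -2.3, 1.6]
opening: 60.9
```

Call:
carry_out([
  [0.001, 0.01, 0, 0, 0.3],
  [0.002, 0.02, 0, 0, 0.3],
  [0.003, 0.03, 0, 0, 0.3],
  [0.004, 0.04, 0, 0, 0.3],
])

```text
time_s: 13.9
eef_pos: [430.0, -148.9, 27.8]
eef_rot: [0.078, 1.569, -0.078]
wrist_force: [-0.1, -2.5, 1.1]
opening: 60.5
```

Run:
```python
from st import *
go()
```

```text
t 13.9 pos [ 430.  -148.9   27.8] jaw deg 84.3 F [-0.07 -2.5   1.12] open 60.5 j6 -1.86 tilt x [-0.  0. -1.]
```

Readings of 5.4, 4.3 and 2.6 N don't separate as 10:3:1. I'll check speed dependence by pushing this block on more slowly.

Call:
carry_out([
  [0, 0, 0, 0, 0.3],
  [0, 0, 0, 0, 0.3],
])

```text
time_s: 14.15
eef_pos: [429.9, -149.0, 27.7]
eef_rot: [0.078, 1.57, -0.078]
wrist_force: [-0.1, -0.1, -0.1]
opening: 60.7
```

Call:
carry_out([
  [0.0002, 0.002, 0, 0, 0.3],
  [0.0004, 0.004, 0, 0, 0.3],
  [0.0006, 0.006, 0, 0, 0.3],
  [0.0008, 0.008, 0, 0, 0.3],
])

```text
time_s: 14.65
eef_pos: [430.3, -145.9, 27.8]
eef_rot: [0.078, 1.569, -0.078]
wrist_force: [0.5, -2.3, -0.8]
opening: 60.4
```

Call:
carry_out([
  [0.0002, 0.002, 0, 0, 0.3],
  [0.0004, 0.004, 0, 0, 0.3],
  [0.0006, 0.006, 0, 0, 0.3],
  [0.0008, 0.008, 0, 0, 0.3],
])

```text
time_s: 15.15
eef_pos: [430.6, -142.7, 27.8]
eef_rot: [0.078, 1.569, -0.078]
wrist_force: [0.3, -1.3, -0.9]
opening: 60.2
```

Call:
carry_out([
  [0.0002, 0.002, 0, 0, 0.3],
  [0.0004, 0.004, 0, 0, 0.3],
  [0.0006, 0.006, 0, 0, 0.3],
  [0.0008, 0.008, 0, 0, 0.3],
])

```text
time_s: 15.65
eef_pos: [430.9, -139.5, 27.9]
eef_rot: [0.078, 1.569, -0.078]
wrist_force: [-0.3, -1.5, -0.7]
opening: 60.5
```

Run:
```python
from st import *
go(); o=robot.get_obs(); print(o["moment"])
```

```text
t 15.65 pos [ 430.9 -139.5   27.9] jaw deg 84.3 F [-0.26 -1.46 -0.74] open 60.5 j6 -1.84 tilt x [ 0.  0. -1.]
[-0.27808666  0.05102767 -0.00271884]
```

Call:
carry_out([
  [-0.001, -0.01, 0, 0, 0.3],
  [-0.001, -0.01, 0.0125, 0, 0.3],
  [-0.001, -0.01, 0.0125, 0, 0.3],
  [-0.001, -0.01, 0.0125, 0, 0.3],
  [0, 0, 0.0125, 0, 0.3],
  [0.001, 0.01, 0.0125, 0, 0.3],
])

```text
time_s: 16.4
eef_pos: [431.3, -135.4, 32.8]
eef_rot: [0.078, 1.57, -0.078]
wrist_force: [-0.3, -1.5, -1.2]
opening: 61.1
```

Call:
carry_out([
  [0.0005, 0.005, 0, 0, 0.3],
  [0.001, 0.01, 0, 0, 0.3],
])

```text
time_s: 16.65
eef_pos: [431.7, -131.4, 32.8]
eef_rot: [0.078, 1.57, -0.078]
wrist_force: [-0.5, -1.9, -0.9]
opening: 60.1
```

Call:
carry_out([
  [0.0005, 0.005, 0, 0, 0.3],
  [0.001, 0.01, 0, 0, 0.3],
])

```text
time_s: 16.9
eef_pos: [432.1, -127.4, 32.8]
eef_rot: [0.078, 1.569, -0.078]
wrist_force: [-0.0, -2.0, -0.1]
opening: 60.4
```

Call:
carry_out([
  [0.0005, 0.005, 0, 0, 0.3],
  [0.001, 0.01, 0, 0, 0.3],
])

```text
time_s: 17.15
eef_pos: [432.5, -123.4, 32.8]
eef_rot: [0.078, 1.569, -0.078]
wrist_force: [0.9, -1.3, -0.6]
opening: 60.4
```

Call:
carry_out([
  [0.0005, 0.005, 0, 0, 0.3],
  [0.001, 0.01, 0, 0, 0.3],
])

```text
time_s: 17.4
eef_pos: [433.0, -119.4, 32.9]
eef_rot: [0.078, 1.569, -0.078]
wrist_force: [0.4, -1.6, -0.6]
opening: 60.4
```

Run:
```python
from st import *
go(); o=robot.get_obs(); print(o["moment"])
p,d=robot.camera("side");cv2.imwrite("pics/s5.png",cv2.resize(p[160:310,240:390,::-1],None,fx=4,fy=4,interpolation=cv2.INTER_CUBIC))
```

```text
t 17.4 pos [ 433.  -119.4   32.9] jaw deg 84.3 F [ 0.36 -1.57 -0.58] open 60.4 j6 -1.8 tilt x [ 0. -0. -1.]
[-0.19035429  0.05615585  0.03907289]
```

View pics/s5.png

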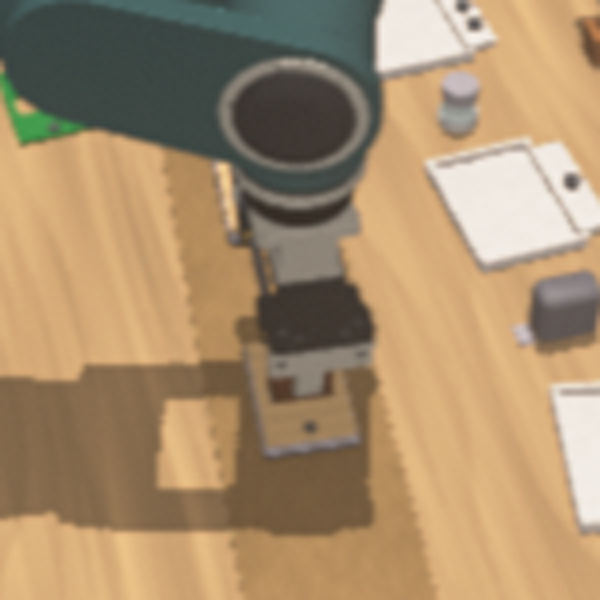

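Call:
carry_out([
  [-0.004, -0.042, 0, 0, 0.3],
  [-0.004, -0.042, 0.06, 0, 0.3],
  [-0.004, -0.042, 0.12, 0, 0.3],
  [0.01, 0.1, 0.12, 0, 0.3],
  [0.03, 0.24, 0.12, 0, 0.3],
  [0.05, 0.37, 0.12, 0, 0.3],
  [0.065, 0.483, 0.12, 0, 0.3],
  [0.065, 0.483, 0.12, 0, 0.3],
])

```text
time_s: 18.45
eef_pos: [459.3, 75.2, 80.9]
eef_rot: [0.076, 1.57, -0.075]
wrist_force: [0.3, 0.9, 0.0]
opening: 60.4
```

Call:
carry_out([
  [0, 0, -0.12, 0, 0.3],
  [0, 0, -0.12, 0, 0.3],
  [0, 0, -0.12, 0, 0.3],
  [-0.0015, -0.015, -0.12, 0, 0.3],
  [-0.003, -0.03, -0.12, 0, 0.3],
  [-0.0035, -0.035, -0.12, 0, 0.3],
  [-0.004, -0.04, -0.12, 0, 0.3],
  [-0.0045, -0.045, -0.12, 0, 0.3],
])

```text
time_s: 19.45
eef_pos: [457.1, 55.6, 32.9]
eef_rot: [0.078, 1.569, -0.078]
wrist_force: [0.2, -1.0, -0.3]
opening: 60.3
```

Call:
carry_out([
  [-0.0005, -0.005, 0, 0, 0.3],
  [-0.001, -0.01, 0, 0, 0.3],
])

```text
time_s: 19.7
eef_pos: [456.7, 51.7, 32.9]
eef_rot: [0.078, 1.569, -0.077]
wrist_force: [0.5, 3.1, 0.3]
opening: 60.5
```

Call:
carry_out([
  [-0.0005, -0.005, 0, 0, 0.3],
  [-0.001, -0.01, 0, 0, 0.3],
])

```text
time_s: 19.95
eef_pos: [456.3, 47.6, 32.9]
eef_rot: [0.078, 1.569, -0.078]
wrist_force: [0.8, 2.3, 0.4]
opening: 60.3
```

Call:
carry_out([
  [-0.0005, -0.005, 0, 0, 0.3],
  [-0.001, -0.01, 0, 0, 0.3],
])

```text
time_s: 20.2
eef_pos: [455.9, 43.5, 32.8]
eef_rot: [0.078, 1.569, -0.078]
wrist_force: [0.3, 3.8, 0.4]
opening: 60.7
```

Call:
carry_out([
  [-0.0005, -0.005, 0, 0, 0.3],
  [-0.001, -0.01, 0, 0, 0.3],
])

```text
time_s: 20.45
eef_pos: [455.5, 39.5, 32.9]
eef_rot: [0.078, 1.569, -0.078]
wrist_force: [0.5, 2.9, 0.6]
opening: 60.4
```

Run:
```python
from st import *
go(); o=robot.get_obs(); print(o["moment"])
```

```text
t 20.45 pos [455.5  39.5  32.9] jaw deg 84.3 F [0.52 2.93 0.6 ] open 60.4 j6 -1.44 tilt x [ 0. -0. -1.]
[ 0.57609551 -0.04770656 -0.05579328]
```

Call:
carry_out([
  [-0.0001, -0.001, 0, 0, 0.3],
  [-0.0002, -0.002, 0, 0, 0.3],
  [-0.0003, -0.003, 0, 0, 0.3],
  [-0.0004, -0.004, 0, 0, 0.3],
])

```text
time_s: 20.95
eef_pos: [455.4, 38.1, 32.9]
eef_rot: [0.078, 1.569, -0.078]
wrist_force: [-0.2, 3.5, 0.4]
opening: 60.9
```

Call:
carry_out([
  [-0.0001, -0.001, 0, 0, 0.3],
  [-0.0002, -0.002, 0, 0, 0.3],
])

```text
time_s: 21.2
eef_pos: [455.3, 37.2, 32.8]
eef_rot: [0.078, 1.569, -0.078]
wrist_force: [0.6, 2.8, 0.3]
opening: 60.8
```

Call:
carry_out([
  [-0.0001, -0.001, 0, 0, 0.3],
  [-0.0002, -0.002, 0, 0, 0.3],
])

```text
time_s: 21.45
eef_pos: [455.2, 36.4, 32.9]
eef_rot: [0.078, 1.569, -0.078]
wrist_force: [-0.1, 3.5, 1.0]
opening: 60.6
```

Call:
carry_out([
  [-0.0001, -0.001, 0, 0, 0.3],
  [-0.0002, -0.002, 0, 0, 0.3],
])

```text
time_s: 21.7
eef_pos: [455.1, 35.6, 32.9]
eef_rot: [0.078, 1.569, -0.078]
wrist_force: [0.3, 3.5, 1.4]
opening: 60.5
```

Call:
carry_out([
  [0.004, 0.042, 0, 0, 0.3],
  [0.004, 0.042, 0.06, 0, 0.3],
  [0.006, 0.06, 0.12, 0, 0.3],
  [0.012, 0.2, 0.12, 0, 0.3],
  [0.02, 0.33, 0.12, 0, 0.3],
  [0.025, 0.438, 0.12, 0, 0.3],
  [0.025, 0.438, 0.12, 0, 0.3],
  [0.025, 0.438, 0.06, 0, 0.3],
])

```text
time_s: 22.7
eef_pos: [465.7, 211.8, 57.8]
eef_rot: [0.077, 1.567, -0.076]
wrist_force: [-0.2, -0.1, -0.0]
opening: 60.4
```

Call:
carry_out([
  [0, 0, -0.06, 0, 0.3],
  [0, 0, -0.06, 0, 0.3],
  [-0.001, -0.01, -0.06, 0, 0.3],
  [-0.002, -0.02, -0.06, 0, 0.3],
  [-0.003, -0.03, -0.06, 0, 0.3],
  [-0.004, -0.04, -0.06, 0, 0.3],
  [-0.0045, -0.045, -0.06, 0, 0.3],
  [-0.005, -0.05, -0.06, 0, 0.3],
])

```text
time_s: 23.7
eef_pos: [463.2, 191.0, 33.0]
eef_rot: [0.079, 1.569, -0.077]
wrist_force: [1.3, 4.5, -0.6]
opening: 60.2
```

Call:
carry_out([
  [-0.0005, -0.005, 0, 0, 0.3],
  [-0.001, -0.01, 0, 0, 0.3],
])

```text
time_s: 23.95
eef_pos: [462.8, 187.1, 32.9]
eef_rot: [0.078, 1.569, -0.077]
wrist_force: [0.4, 5.5, -1.0]
opening: 60.1
```

Call:
carry_out([
  [-0.0005, -0.005, 0, 0, 0.3],
  [-0.001, -0.01, 0, 0, 0.3],
])

```text
time_s: 24.2
eef_pos: [462.4, 183.1, 32.9]
eef_rot: [0.078, 1.569, -0.077]
wrist_force: [0.6, 4.6, 0.1]
opening: 60.5
```

Call:
carry_out([
  [-0.0003, -0.003, 0, 0, 0.3],
  [-0.0006, -0.006, 0, 0, 0.3],
])

```text
time_s: 24.45
eef_pos: [462.1, 180.6, 32.9]
eef_rot: [0.078, 1.569, -0.077]
wrist_force: [-0.3, 4.9, 0.5]
opening: 60.6
```

Call:
carry_out([
  [-0.0003, -0.003, 0, 0, 0.3],
  [-0.0006, -0.006, 0, 0, 0.3],
])

```text
time_s: 24.7
eef_pos: [461.9, 178.2, 32.9]
eef_rot: [0.078, 1.569, -0.077]
wrist_force: [0.4, 4.8, 0.3]
opening: 60.5
```

Run:
```python
from st import *
go(); o=robot.get_obs(); print(o["moment"])
```

```text
t 24.7 pos [461.9 178.2  32.9] jaw deg 84.3 F [0.44 4.77 0.26] open 60.5 j6 -1.16 tilt x [ 0.     0.001 -1.   ]
[ 0.93928438 -0.11057646 -0.02101229]
```

Slow re-tests keep the same order, at about 5.1 N left, 3.1 N middle and 1.8 N right. So left is coarse, middle is medium and right is fine. Next I'll grasp the left block.

Call:
carry_out([
  [0.0045, 0.044, 0, 0, 0.3],
  [0.0045, 0.044, -0.0125, 0, 0.3],
  [0.0045, 0.044, -0.0125, 0, -1],
  [0.0045, 0.044, -0.0125, 0, -1],
  [0.0045, 0.044, -0.0125, 0, -1],
  [0.0045, 0.044, -0.0125, 0, -1],
  [0.0045, 0.044, 0.03, 0, -1],
  [0.0045, 0.044, 0.14, 0, -1],
], squeeze=40)

```text
time_s: 25.7
eef_pos: [462.2, 195.1, 88.1]
eef_rot: [0.077, 1.574, -0.079]
wrist_force: [0.9, 0.5, -6.6]
opening: 24.1
```

Call:
carry_out([
  [0, 0, 0.01, 0, -1],
  [0, 0, 0.01, 0, -1],
])

```text
time_s: 25.95
eef_pos: [463.4, 195.5, 92.2]
eef_rot: [0.078, 1.57, -0.078]
wrist_force: [0.0, 0.8, -7.5]
opening: 23.5
```

Run:
```python
from st import *
go((639.2,252,90),92.5)
p,d=robot.camera("side");cv2.imwrite("pics/s6.png",cv2.resize(p[80:230,240:390,::-1],None,fx=4,fy=4,interpolation=cv2.INTER_CUBIC))
```

```text
t 25.95 pos [463.4 195.5  92.2] jaw deg 84.3 F [ 0.03  0.83 -7.49] open 23.5 j6 -1.12 tilt x [-0. -0. -1.]
delta [ 0.4396  0.1412 -0.0055] yaw 0.1363 steps 2.955308191604564 0.7644249402543984
```

View pics/s6.png

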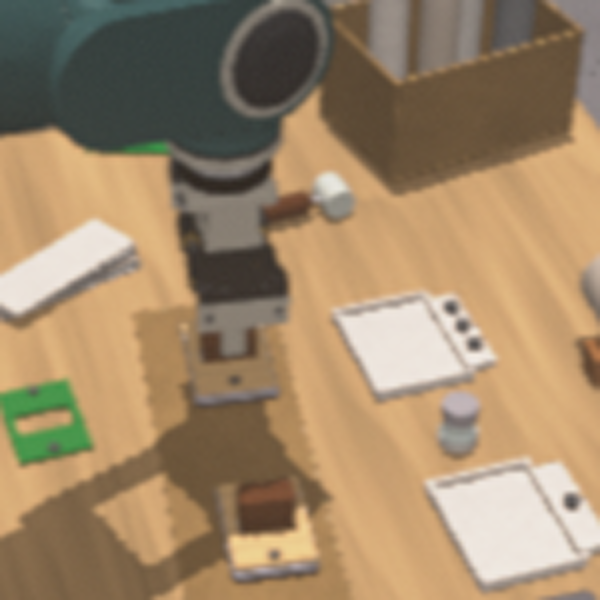

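The block hangs level in the jaws and weighs 7.5 N. I'll carry it to the three-stud tray.

Call:
carry_out([
  [0.13, 0.04, 0, 0.05, -1],
  [0.27, 0.085, 0, 0.1, -1],
  [0.4, 0.13, 0, 0.136, -1],
  [0.44, 0.141, 0, 0.136, -1],
  [0.44, 0.141, -0.06, 0.136, -1],
  [0.44, 0.141, -0.1, 0.136, -1],
  [0.44, 0.141, -0.1, 0.136, -1],
  [0.44, 0.141, -0.1, 0.136, -1],
])

```text
time_s: 27.0
eef_pos: [639.7, 252.1, 53.4]
eef_rot: [-0.034, 1.57, 0.034]
wrist_force: [-0.2, -0.0, -6.5]
opening: 23.4
```

Run:
```python
from st import *
go((639.2,252,29.5),92.5)
p,d=robot.camera("side");cv2.imwrite("pics/s7.png",cv2.resize(p[100:230,270:420,::-1],None,fx=5,fy=4.6,interpolation=cv2.INTER_CUBIC))
p,d=robot.camera("top");cv2.imwrite("pics/t7.png",cv2.resize(p[110:250,220:370,::-1],None,fx=4,fy=4,interpolation=cv2.INTER_CUBIC))
```

```text
t 27.0 pos [639.7 252.1  53.4] jaw deg 92.5 F [-0.18 -0.05 -6.45] open 23.4 j6 -1.28 tilt x [ 0.001  0.    -1.   ]
delta [-0.0013 -0.0002 -0.0598] yaw 0.0003 steps 0.3829341296464144 0.0014852321439831333
```

View pics/s7.png

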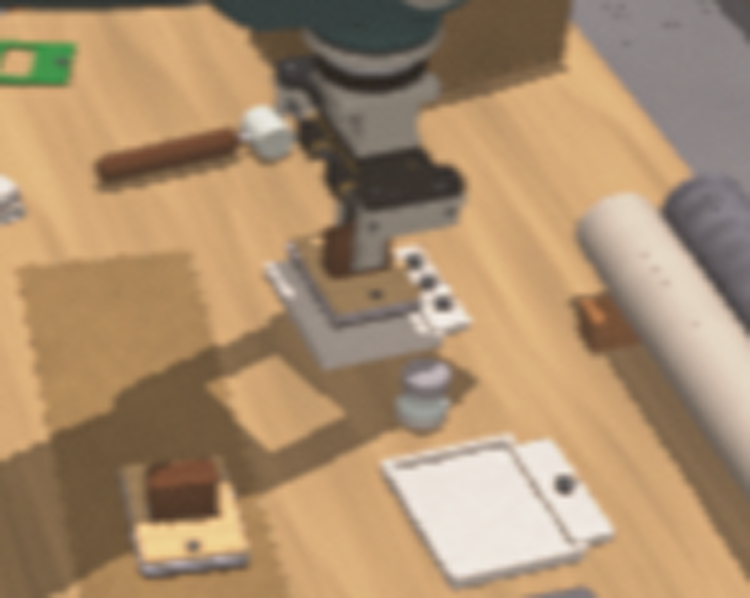

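View pics/t7.png

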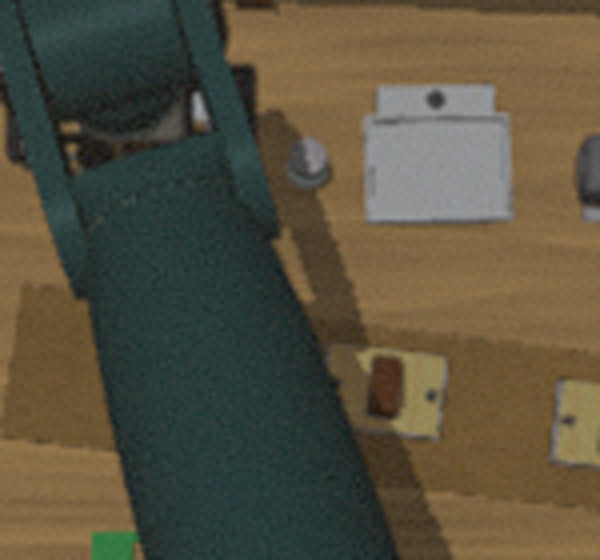

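Call:
carry_out([
  [0, 0, -0.03, 0, -1],
  [0, 0, -0.054, 0, -1],
  [0, 0, -0.06, 0, -1],
  [0, 0, -0.06, 0, -1],
])

```text
time_s: 27.6
eef_pos: [639.5, 252.0, 29.1]
eef_rot: [-0.034, 1.571, 0.034]
wrist_force: [-5.5, -1.2, 2.7]
opening: 23.5
```

Run:
```python
from st import *
go()
p,d=robot.camera("side");cv2.imwrite("pics/s8.png",cv2.resize(p[100:230,270:420,::-1],None,fx=5,fy=4.6,interpolation=cv2.INTER_CUBIC))
```

```text
t 27.6 pos [639.5 252.   29.1] jaw deg 92.5 F [-5.49 -1.2   2.66] open 23.5 j6 -1.28 tilt x [-0. -0. -1.]
```

View pics/s8.png

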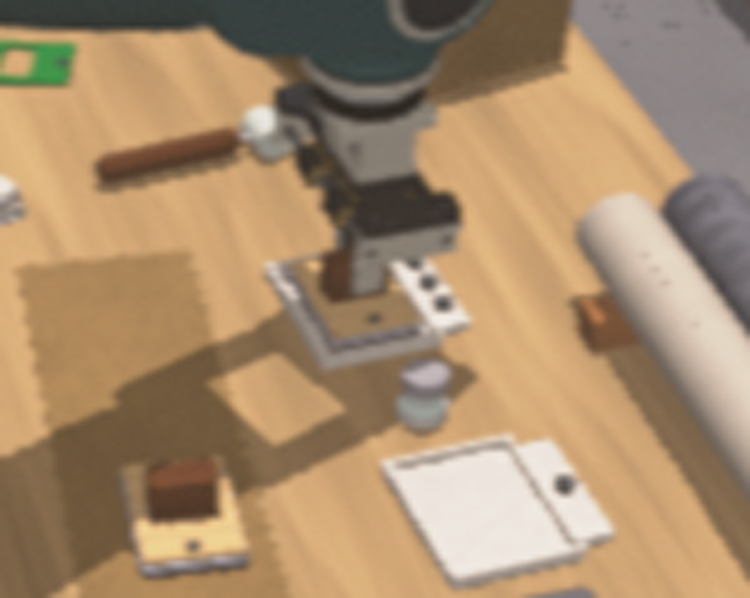

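Call:
carry_out([
  [0, 0, 0.01, 0, -1],
  [-0.008, 0, 0.01, 0, -1],
  [-0.008, 0, 0.01, 0, -1],
  [-0.008, 0, 0.0, 0, -1],
  [-0.008, 0, 0.0, 0, -1],
])

```text
time_s: 28.28
eef_pos: [636.6, 252.1, 29.1]
eef_rot: [-0.034, 1.57, 0.034]
wrist_force: [-0.8, 0.3, -2.2]
opening: 23.7
```

Run:
```python
from st import *
go()
```

```text
t 28.27 pos [636.6 252.1  29.1] jaw deg 92.5 F [-0.79  0.28 -2.21] open 23.7 j6 -1.27 tilt x [ 0.  0. -1.]
```

Call:
carry_out([
  [0, 0, 0, 0, 0.3],
  [0, 0, 0, 0, 0.3],
  [0, 0, 0, 0, 0.3],
  [0, 0, 0.13, 0, 0.3],
  [-0.08, -0.07, 0.17, -0.05, 0.3],
  [-0.2, -0.2, 0.17, -0.137, 0.3],
  [-0.32, -0.34, 0.17, -0.137, 0.3],
  [-0.42, -0.45, 0.17, -0.137, 0.3],
])

```text
time_s: 29.28
eef_pos: [478.1, 83.2, 96.9]
eef_rot: [0.078, 1.569, -0.078]
wrist_force: [0.4, -0.2, 1.8]
opening: 60.3
```

Call:
carry_out([
  [-0.03, -0.047, 0, 0, 0.3],
  [-0.03, -0.047, 0, 0, 0.3],
  [-0.03, -0.047, 0, 0, 0.3],
])

```text
time_s: 29.65
eef_pos: [468.3, 66.1, 97.1]
eef_rot: [0.079, 1.569, -0.078]
wrist_force: [-0.2, 0.8, -0.1]
opening: 60.7
```

Run:
```python
from fit import *
from st import *
p,d=robot.camera("side");cv2.imwrite("pics/s9.png",cv2.resize(p[130:280,270:440,::-1],None,fx=4.4,fy=4,interpolation=cv2.INTER_CUBIC))
p2,d=robot.camera("top");cv2.imwrite("pics/t9.png",cv2.resize(p2[110:250,220:440,::-1],None,fx=3.6,fy=4,interpolation=cv2.INTER_CUBIC))
go((456.9,53.2,28),84.2)
print("C",seg("top",p2,(237,139,280,170),plate,21))
print("R",seg("top",p2,(345,195,420,240),plate,20),"M",seg("top",p2,(290,192,330,226),plate,20))
```

```text
t 29.75 pos [468.1  66.3  96.7] jaw deg 84.3 F [ 0.21 -0.29 -0.39] open 60.4 j6 -1.38 tilt x [-0.  0. -1.]
delta [-0.0279 -0.0327 -0.1718] yaw -0.0019 steps 1.1336068602620235 0.010639957090734987
C (array([635.6, 251.2]), array([93.5, 65. ]), -87.4)
R (array([ 430.9, -138. ]), array([94.1, 67. ]), 84.3) M (array([430.7,  92.6]), array([21.5,  6. ]), 83.1)
```

View pics/s9.png

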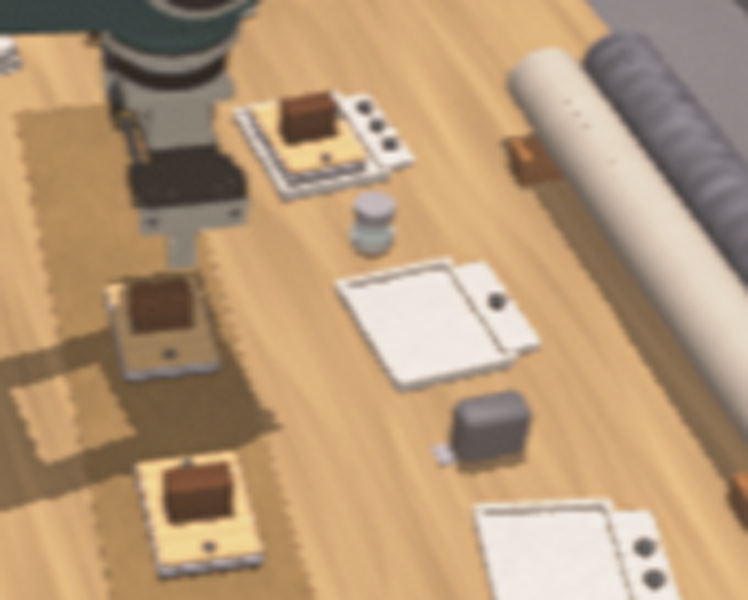

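View pics/t9.png

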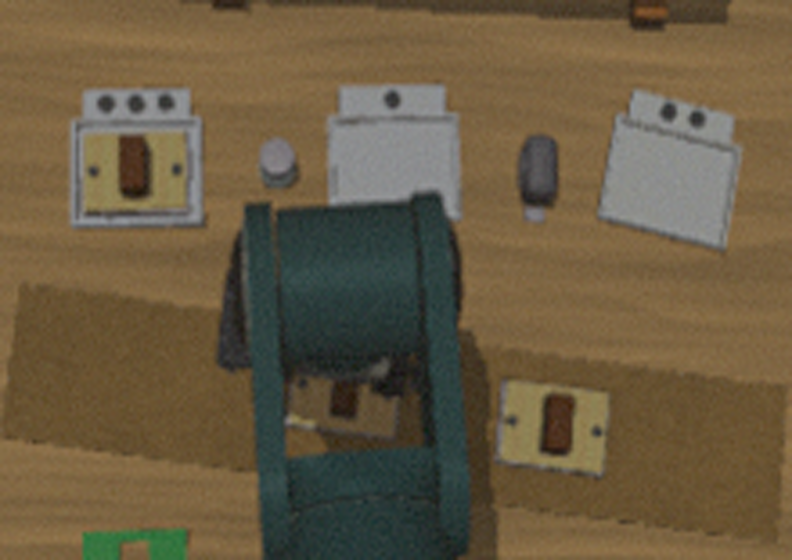

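The coarse block lies flat inside the three-stud tray, in the side view at its top-left around (305,130) and in the top view at (135,170). Next is the medium block, in the middle.

Call:
carry_out([
  [-0.028, -0.033, 0, 0, 0.3],
  [-0.028, -0.033, -0.1, 0, 0.3],
  [-0.028, -0.033, -0.172, 0, 0.3],
  [-0.028, -0.033, -0.172, 0, 0.3],
  [-0.028, -0.033, -0.172, 0, -1],
  [-0.028, -0.033, -0.172, 0, -1],
  [-0.028, -0.033, -0.172, 0, -1],
  [-0.028, -0.033, -0.172, 0, -1],
])

```text
time_s: 30.75
eef_pos: [456.5, 52.4, 28.5]
eef_rot: [0.079, 1.569, -0.078]
wrist_force: [0.1, 2.9, 2.6]
opening: 25.1
```

Call:
carry_out([
  [0, 0, 0.03, 0, -1],
  [0, 0, 0.15, 0, -1],
  [0, 0, 0.2, 0, -1],
  [0, 0, 0.2, 0, -1],
])

```text
time_s: 31.25
eef_pos: [456.8, 52.3, 108.9]
eef_rot: [0.079, 1.567, -0.078]
wrist_force: [-0.1, -0.2, -7.9]
opening: 23.6
```

Run:
```python
from st import *
go((641,-249.5,108),78)
```

```text
t 31.25 pos [456.8  52.3 108.9] jaw deg 84.3 F [-0.1  -0.22 -7.87] open 23.6 j6 -1.41 tilt x [ 0.002  0.    -1.   ]
delta [ 0.4606 -0.7546 -0.0023] yaw -0.1044 steps 5.657979677910341 0.5852871045115436
```

Call:
carry_out([
  [0.07, -0.12, 0, -0.02, -1],
  [0.16, -0.26, 0, -0.05, -1],
  [0.25, -0.4, 0, -0.08, -1],
  [0.33, -0.54, 0, -0.105, -1],
  [0.41, -0.67, 0, -0.105, -1],
  [0.461, -0.755, 0, -0.105, -1],
  [0.461, -0.755, -0.06, -0.105, -1],
  [0.461, -0.755, -0.14, -0.105, -1],
])

```text
time_s: 32.25
eef_pos: [640.1, -250.1, 48.9]
eef_rot: [0.166, 1.566, -0.165]
wrist_force: [0.8, -0.5, -6.9]
opening: 23.6
```

Call:
carry_out([
  [0, 0, 0, 0, -1],
  [0, 0, 0, 0, -1],
])

```text
time_s: 32.5
eef_pos: [640.7, -249.6, 52.2]
eef_rot: [0.165, 1.565, -0.165]
wrist_force: [-0.3, -0.5, -6.6]
opening: 23.7
```

Run:
```python
from st import *
go((641,-249.5,29.2),78)
p,d=robot.camera("side");cv2.imwrite("pics/s10.png",cv2.resize(p[190:320,320:470,::-1],None,fx=5,fy=4.6,interpolation=cv2.INTER_CUBIC))
```

```text
t 32.5 pos [ 640.7 -249.6   52.2] jaw deg 78.0 F [-0.31 -0.53 -6.64] open 23.7 j6 -1.77 tilt x [-0.  0. -1.]
delta [ 0.0008  0.0003 -0.0574] yaw 0.0005 steps 0.36745450038983196 0.002763213163835574
```

View pics/s10.png

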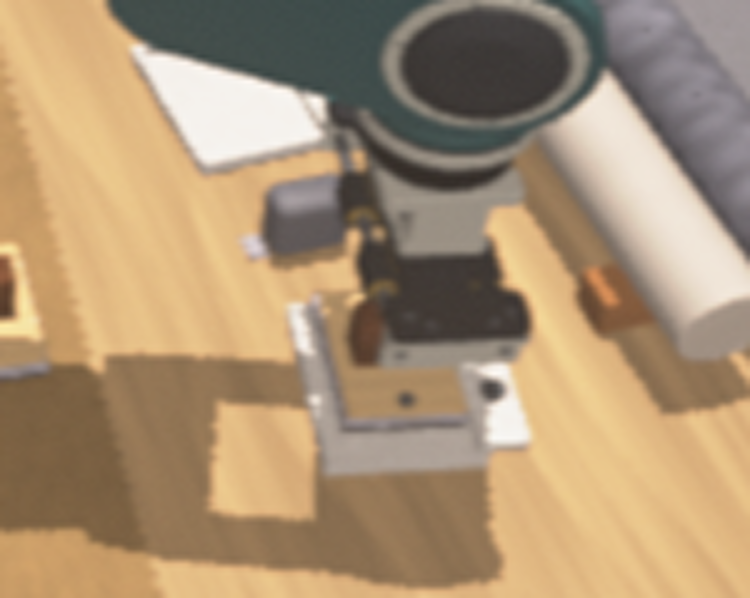

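Call:
carry_out([
  [0, 0, -0.03, 0, -1],
  [0, 0, -0.052, 0, -1],
  [0, 0, -0.057, 0, -1],
  [0, 0, -0.057, 0, -1],
])

```text
time_s: 33.05
eef_pos: [640.8, -249.7, 29.7]
eef_rot: [0.165, 1.564, -0.165]
wrist_force: [-3.6, 1.2, 1.1]
opening: 23.8
```

Run:
```python
from st import *
go()
p,d=robot.camera("side");cv2.imwrite("pics/s11.png",cv2.resize(p[190:320,320:470,::-1],None,fx=5,fy=4.6,interpolation=cv2.INTER_CUBIC))
```

```text
t 33.05 pos [ 640.8 -249.7   29.7] jaw deg 78.0 F [-3.57  1.24  1.08] open 23.8 j6 -1.77 tilt x [ 0. -0. -1.]
```

View pics/s11.png

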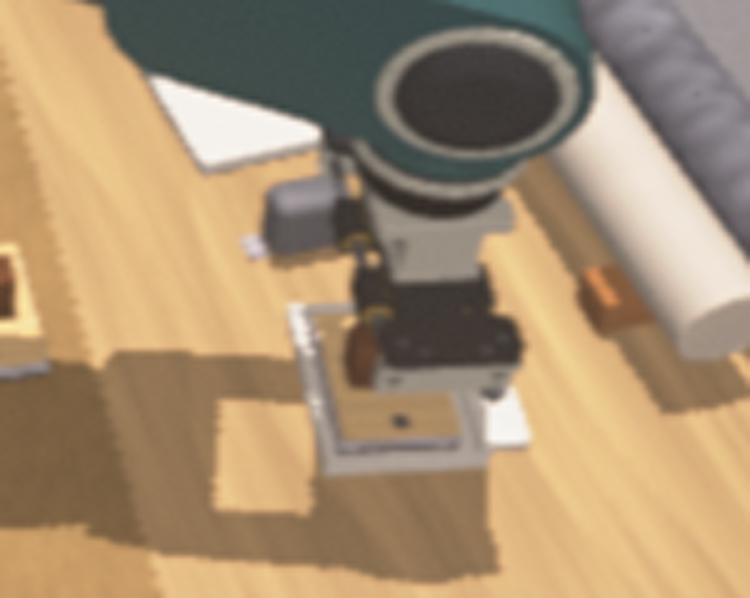

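Call:
carry_out([
  [0, 0, 0.008, 0, -1],
  [-0.006, 0.001, 0.008, 0, -1],
  [-0.006, 0.001, 0.008, 0, -1],
  [-0.006, 0.001, 0.0, 0, -1],
  [-0.006, 0.001, 0.0, 0, -1],
])

```text
time_s: 33.72
eef_pos: [638.4, -249.4, 29.6]
eef_rot: [0.165, 1.564, -0.165]
wrist_force: [-1.0, -0.5, -0.7]
opening: 24.0
```

Run:
```python
from st import *
go()
```

```text
t 33.73 pos [ 638.4 -249.4   29.6] jaw deg 78.0 F [-0.99 -0.53 -0.67] open 24.0 j6 -1.77 tilt x [ 0. -0. -1.]
```

Call:
carry_out([
  [0, 0, 0, 0, 0.3],
  [0, 0, 0, 0, 0.3],
  [0, 0, 0, 0, 0.3],
  [0, 0, 0.13, 0, 0.3],
  [-0.08, 0.04, 0.17, 0.05, 0.3],
  [-0.22, 0.12, 0.17, 0.104, 0.3],
  [-0.36, 0.2, 0.17, 0.104, 0.3],
  [-0.48, 0.26, 0.17, 0.104, 0.3],
])

```text
time_s: 34.72
eef_pos: [444.6, -144.4, 97.1]
eef_rot: [0.079, 1.569, -0.079]
wrist_force: [-1.6, -0.3, 1.1]
opening: 60.6
```

Call:
carry_out([
  [-0.037, 0.021, 0, 0, 0.3],
  [-0.037, 0.021, 0, 0, 0.3],
  [-0.037, 0.021, 0, 0, 0.3],
])

```text
time_s: 35.1
eef_pos: [432.2, -137.3, 97.5]
eef_rot: [0.079, 1.569, -0.08]
wrist_force: [0.1, -1.0, 0.2]
opening: 60.6
```

Run:
```python
from fit import *
from st import *
go((431.6,-137,28),84.2)
p,d=robot.camera("side");cv2.imwrite("pics/s12.png",cv2.resize(p[130:310,250:440,::-1],None,fx=4,fy=3.3,interpolation=cv2.INTER_CUBIC))
p2,d=robot.camera("top");cv2.imwrite("pics/t12.png",cv2.resize(p2[110:250,220:440,::-1],None,fx=3.6,fy=4,interpolation=cv2.INTER_CUBIC))
print("M",seg("top",p2,(382,141,430,175),plate,21))
```

```text
t 35.1 pos [ 432.2 -137.3   97.5] jaw deg 84.2 F [ 0.15 -1.01  0.16] open 60.6 j6 -1.83 tilt x [ 0.001 -0.    -1.   ]
delta [-0.0014  0.0007 -0.1738] yaw 0.0 steps 1.1124078923896805 8.341991563863185e-05
M (array([ 638.4, -250.1]), array([94.3, 65.7]), 77.8)
```

View pics/s12.png

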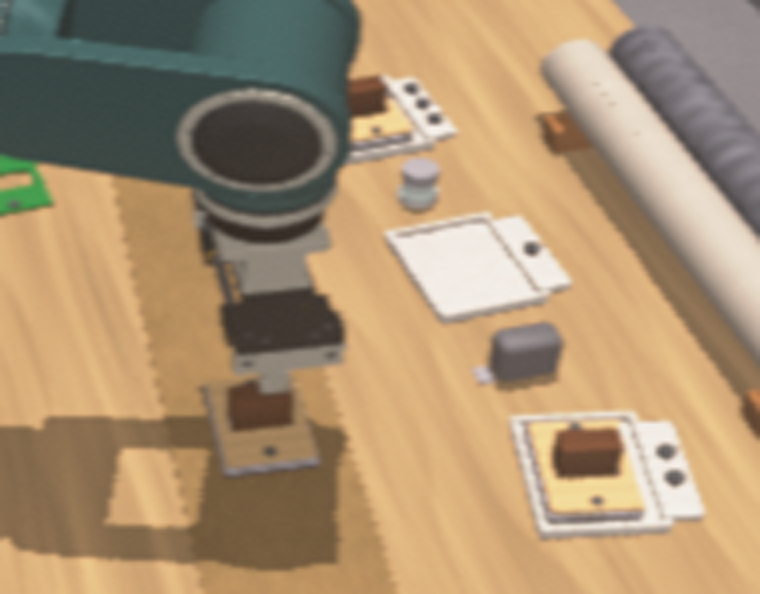

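View pics/t12.png

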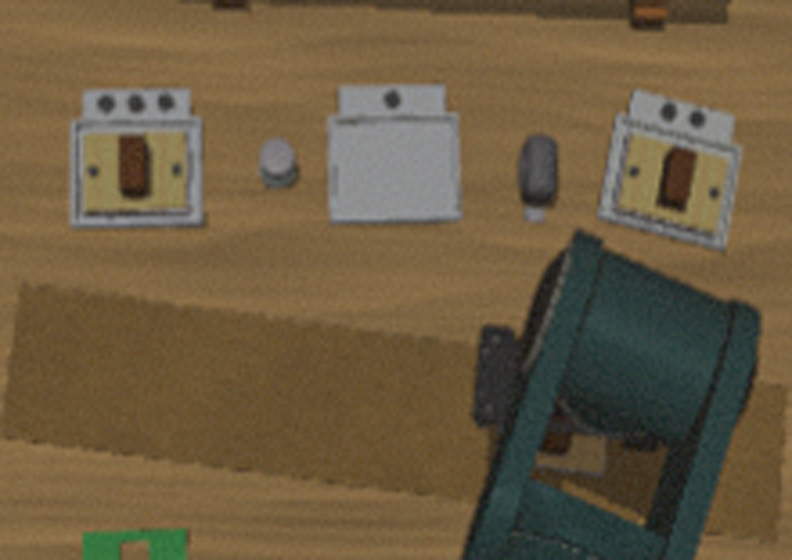

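The medium block is flat inside the two-stud tray at (675,185) in the top crop. The last is the fine block on the right.

Call:
carry_out([
  [-0.001, 0, -0.1, 0, 0.3],
  [-0.001, 0, -0.174, 0, 0.3],
  [-0.001, 0, -0.174, 0, 0.3],
  [-0.001, 0, -0.174, 0, -1],
  [-0.001, 0, -0.174, 0, -1],
  [-0.001, 0, -0.174, 0, -1],
  [-0.001, 0, -0.174, 0, -1],
])

```text
time_s: 36.08
eef_pos: [431.2, -137.0, 28.1]
eef_rot: [0.079, 1.569, -0.08]
wrist_force: [-0.3, -0.4, 0.6]
opening: 25.2
```

Call:
carry_out([
  [0, 0, 0.03, 0, -1],
  [0, 0, 0.15, 0, -1],
  [0, 0, 0.2, 0, -1],
  [0, 0, 0.2, 0, -1],
  [0, 0, 0.2, 0, -1],
])

```text
time_s: 36.7
eef_pos: [430.4, -136.6, 106.0]
eef_rot: [0.08, 1.571, -0.079]
wrist_force: [0.6, 0.2, -7.4]
opening: 23.6
```

Run:
```python
from st import *
go((643.8,11,108),92.4)
```

```text
t 36.7 pos [ 430.4 -136.6  106. ] jaw deg 84.2 F [ 0.65  0.16 -7.4 ] open 23.6 j6 -1.83 tilt x [-0.002  0.001 -1.   ]
delta [0.5334 0.3691 0.0051] yaw 0.1366 steps 4.151523829227811 0.7659455351467129
```

Call:
carry_out([
  [0.09, 0.06, 0, 0.03, -1],
  [0.2, 0.14, 0, 0.08, -1],
  [0.31, 0.22, 0, 0.137, -1],
  [0.42, 0.29, 0, 0.137, -1],
  [0.531, 0.37, 0, 0.137, -1],
  [0.531, 0.37, -0.05, 0.137, -1],
  [0.531, 0.37, -0.14, 0.137, -1],
  [0.531, 0.37, -0.14, 0.137, -1],
])

```text
time_s: 37.7
eef_pos: [640.6, 10.9, 46.8]
eef_rot: [-0.033, 1.578, 0.033]
wrist_force: [-0.4, -0.4, -7.3]
opening: 23.7
```

Call:
carry_out([
  [0, 0, 0, 0, -1],
  [0, 0, 0, 0, -1],
])

```text
time_s: 37.95
eef_pos: [644.0, 10.9, 53.2]
eef_rot: [-0.033, 1.569, 0.033]
wrist_force: [0.3, -0.5, -7.3]
opening: 24.0
```

Run:
```python
from st import *
go((643.8,11,29.2),92.4)
p,d=robot.camera("side");cv2.imwrite("pics/s13.png",cv2.resize(p[150:270,310:450,::-1],None,fx=5,fy=4.6,interpolation=cv2.INTER_CUBIC))
```

```text
t 37.95 pos [644.   10.9  53.2] jaw deg 92.4 F [ 0.29 -0.52 -7.31] open 24.0 j6 -1.64 tilt x [ 0.002 -0.    -1.   ]
delta [-0.0005  0.0003 -0.06  ] yaw -0.0001 steps 0.3837302981997771 0.0003876818141777336
```

View pics/s13.png

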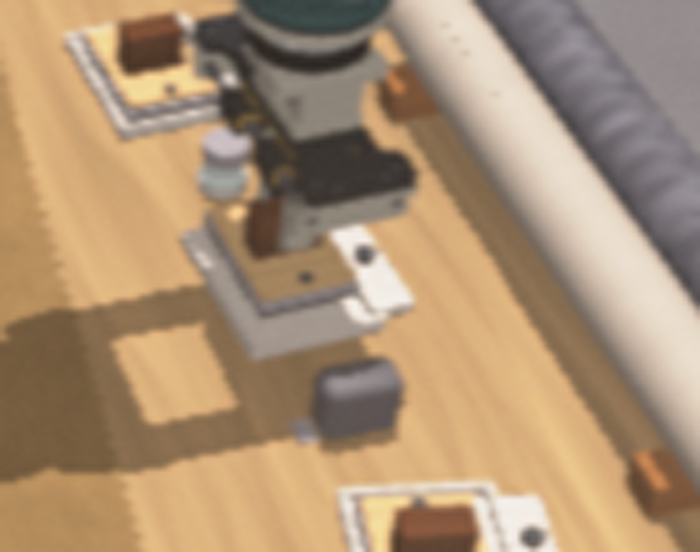

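Call:
carry_out([
  [0, 0, -0.03, 0, -1],
  [0, 0, -0.052, 0, -1],
  [0, 0, -0.058, 0, -1],
  [0, 0, -0.058, 0, -1],
])

```text
time_s: 38.5
eef_pos: [643.9, 11.1, 29.1]
eef_rot: [-0.033, 1.569, 0.033]
wrist_force: [-0.8, -0.2, 4.2]
opening: 23.8
```

Run:
```python
from st import *
go()
p,d=robot.camera("side");cv2.imwrite("pics/s14.png",cv2.resize(p[150:270,310:450,::-1],None,fx=5,fy=4.6,interpolation=cv2.INTER_CUBIC))
```

```text
t 38.5 pos [643.9  11.1  29.1] jaw deg 92.4 F [-0.83 -0.22  4.24] open 23.8 j6 -1.64 tilt x [ 0.001 -0.    -1.   ]
```

View pics/s14.png

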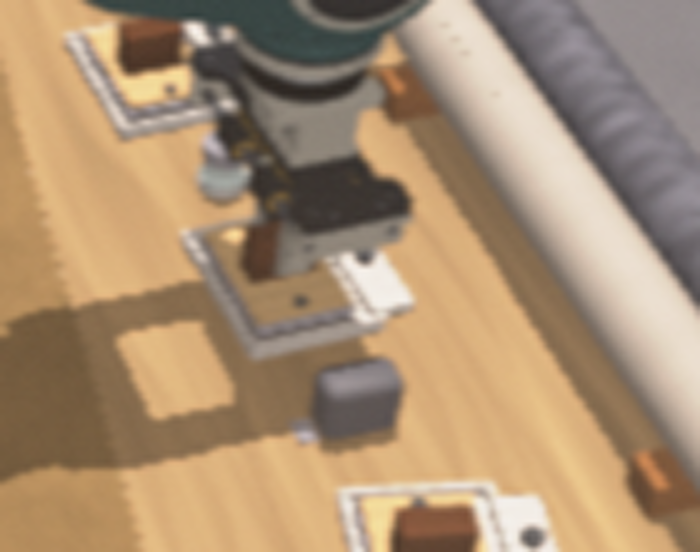

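It rests on the tray floor with no side force, so I'll release it and retreat.

Call:
carry_out([
  [0, 0, 0, 0, 0.3],
  [0, 0, 0, 0, 0.3],
  [0, 0, 0, 0, 0.3],
  [0, 0, 0.13, 0, 0.3],
  [0, 0, 0.28, 0, 0.3],
  [-0.14, 0, 0.35, 0, 0.3],
  [-0.28, 0, 0.4, 0, 0.3],
  [-0.4, 0, 0.4, 0, 0.3],
])

```text
time_s: 39.55
eef_pos: [482.2, 11.1, 190.1]
eef_rot: [-0.033, 1.568, 0.033]
wrist_force: [-0.2, 0.7, 0.0]
opening: 60.6
```

Call:
carry_out([
  [-0.08, 0, 0, 0, 0.3],
  [-0.1, 0, 0, 0, 0.3],
  [-0.1, 0, 0, 0, 0.3],
  [-0.1, 0, 0, 0, 0.3],
])

```text
time_s: 40.05
eef_pos: [444.2, 11.1, 188.3]
eef_rot: [-0.033, 1.571, 0.033]
wrist_force: [0.7, -0.1, -0.4]
opening: 60.4
```

Run:
```python
from fit import *
from st import *
go()
p,d=robot.camera("side");cv2.imwrite("pics/s15.png",cv2.resize(p[120:320,260:460,::-1],None,fx=3,fy=3,interpolation=cv2.INTER_CUBIC))
p2,d=robot.camera("top");cv2.imwrite("pics/t15.png",cv2.resize(p2[110:250,180:440,::-1],None,fx=3,fy=3,interpolation=cv2.INTER_CUBIC))
for k,b in dict(C=(237,139,280,170),F=(306,138,350,170),M=(382,141,430,175)).items(): print(k,seg("top",p2,b,plate,21))
for uv in [(254,158),(326,156),(408,157)]: print(at_d("top",uv,np.median(d[uv[1]-1:uv[1]+2,uv[0]-1:uv[0]+2])).round(1))
p0=np.load("top0.npz")["p"]; df=np.abs(p2.astype(int)-p0).sum(2)
for nm,q in dict(jar=(297,151),tape=(370,152),pencil=(477,244),deck=(197,235),knife=(465,180),roller=(192,170)).items(): print(nm,df[q[1]-8:q[1]+9,q[0]-8:q[0]+9].mean().round(1))
```

```text
t 40.05 pos [444.2  11.1 188.3] jaw deg 92.4 F [ 0.67 -0.12 -0.4 ] open 60.4 j6 -1.65 tilt x [-0. -0. -1.]
C (array([635.7, 251.4]), array([93.3, 64.6]), -87.5)
F (array([644.6,  12.1]), array([93.5, 63.9]), -88.5)
M (array([ 638.6, -250. ]), array([94.2, 65.4]), 77.8)
[615.  260.3  25.6]
[628.7  21.5  21. ]
[ 623.3 -246.3   57.6]
jar 9.0
tape 9.8
pencil 10.4
deck 9.6
knife 8.7
roller 12.3
```

View pics/s15.png

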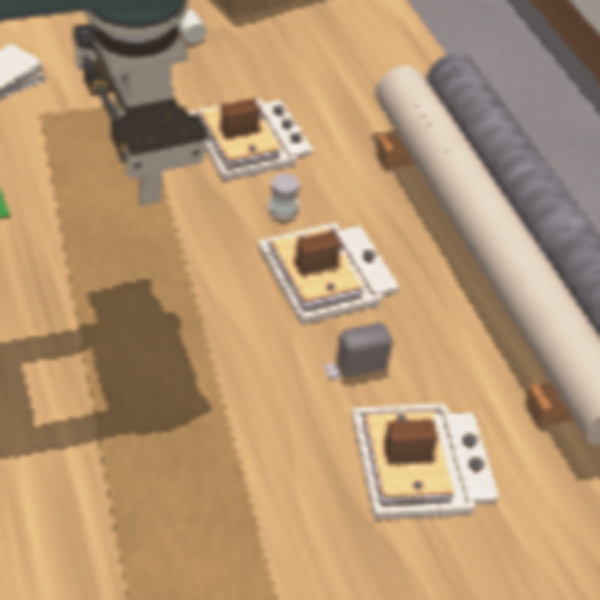

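View pics/t15.png

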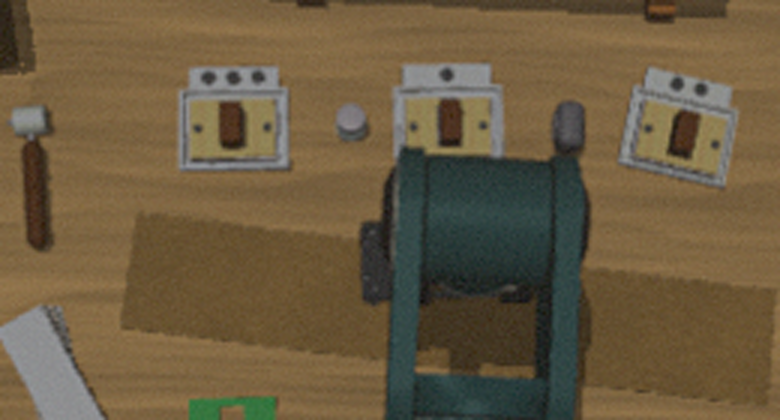

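All three blocks lie flat inside their trays. In the top crop they are coarse at (233,125), fine at (450,122) and medium at (685,132). The bystanders are unchanged.

Run:
```python
from h import *
print(robot.sign_off(), robot.get_obs()["time_s"])
```

```text
the job is handed in; nothing more can be done
the job is handed in; nothing more can be done
```

I felt all three blocks, put each in the tray matching its roughness rank, and handed the job in at about 40 s of the 72 s allowed. The forces did not match the sizes you gave, so I sorted the blocks by rank rather than by exact value.

| Block (as first seen) | First push along the card | First push | Slower push | Judged | Tray |
|---|---|---|---|---|---|
| Left | 62 mm | 5.4 N | 5.0 N | coarse | three studs |
| Middle | 64 mm | 4.3 N | 3.2 N | medium | two studs |
| Right | over 60 mm | 2.5 N | 1.7 N | fine | one stud |

- **Grit identification:** you gave roughly 7.7, 2.5 and 0.7 N, so the spread I felt was much narrower. The coarse block read low, and the fine one read well above its expected value. I pushed every block again more slowly, and the order came out the same, left over middle over right. I could not explain the difference in size.
- **Placing:** the coarse and medium blocks touched the far side on the way down. I lifted each slightly, shifted it 2–3 mm towards the robot and set it down again before letting go.
- **Last checks:** both cameras showed all three blocks flat inside their trays. The six bystanders looked unchanged from the first picture, and the gripper was empty and clear of everything.

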